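Packing the jam tester's kit back into its case

TASK

The jam is made: put the kit away. Press every testing instrument that lies on the hob cover (there may be a refractometer, a thermometer, a pH pen and a timer) fully home, the right way round, into its own shaped cutout in the case, and move both sprung pot clips from the saucepan's rim onto the case's dock plate, side by side and pushed right down. Leave the things on the worktop alone.

Things in the scene. Friction and masses are not known exactly. Their poses are not given: they have to be found in the camera images.
- case: open black case base on the hob cover (stays put), 172 (x) x 256 (y) x 30 mm high, with a rigid dark grey insert, top 30 mm above the underside, and four shaped cutouts with teal floors: from the +y end to the -y end for refractometer, thermometer, pH pen, timer. Origin: centre of the underside; +x points away from the robot. Each instrument goes in with its +x end towards the case's +x side
- refractometer: white digital refractometer, 112 (x) x 40 (y) x 24 mm high, about 110 g, lying screen up, sides upright. Origin: centre of the underside of that outline. The last 44 mm at the +x end (round steel sample well) are 40 mm wide, the rest 32 mm. Once home, 12 mm of it stand above the insert
- thermometer: red folding probe thermometer, folded shut, 138 (x) x 32 (y) x 22 mm high, about 90 g, lying screen up, sides upright. Origin: centre of the underside. It tapers evenly from 32 mm wide at the +x end (round black pivot) to 22 mm at the -x end. Once home, 10 mm of it stand above the insert
- ph_pen: yellow pen-type pH tester with a dark grey cap, 140 (x) x 30 (y) x 22 mm high, about 90 g, lying screen up, sides upright. Origin: centre of the underside. The yellow body (x from -70 to +34 mm) is 30 mm wide, the grey cap at the +x end 22 mm wide. Once home, 10 mm of it stand above the insert
- timer: white kitchen timer, 66 (x) x 42 (y) x 22 mm high, about 80 g, lying screen up, sides upright. Origin: centre of the underside. Wedge-shaped: 42 mm wide at the -x end (three round buttons), tapering to 32 mm at the +x end. Once home, 10 mm of it stand above the insert
- pan: saucepan on a cork trivet on the hob cover (stays put): 136 mm across, wall 3.6 mm, rim 68 mm above the trivet's underside, handle along its +x (to the back), reaching 177 mm from its axis and up to 78 mm above the underside. Origin: centre of the trivet's underside. The clips start on its rim
- dock_top (a point): middle of the top edge of the case's dock plate, an upright light grey plate 3.6 mm thick (case x) and 72 mm long (case y) that stands 28 mm above the insert, near the case's -x edge in front of the timer's cutout. Both pot clips are kept on it side by side, bridges resting on this edge. Axes parallel to the case's
- pot_clip_a: steel sprung pot clip with orange tail ends, 22 mm wide (y), clamped at the start on the pan's rim, at its -x side and 25 mm to +y. Origin: underside of its bridge, which rests on the edge; z up, x across the edge. Jaws reach 22 mm down on both sides of the edge (outside x +-6 mm). Two tails spread from a pivot 8 mm above the origin to 37 mm apart (outside, in x) at the top, 48 mm above the origin. Half a turn about z makes no difference
- clip_lever_a (a joint): hinge of pot_clip_a, rad: about 0 when clamped on the rim or the dock plate, -0.12 shut on nothing, 0.55 fully open (a stop). Squeezing the upper ends of the tails together in x (about 12 N) to 14 to 20 mm over all opens the jaws to about 15 mm and lets the clip be lifted off, its halves leaning evenly; let go, its spring shuts it
- pot_clip_b: steel sprung pot clip with orange tail ends, 22 mm wide (y), clamped at the start on the pan's rim, at its -x side and 25 mm to -y. Origin: underside of its bridge, which rests on the edge; z up, x across the edge. Jaws reach 22 mm down on both sides of the edge (outside x +-6 mm). Two tails spread from a pivot 8 mm above the origin to 37 mm apart (outside, in x) at the top, 48 mm above the origin. Half a turn about z makes no difference
- clip_lever_b (a joint): hinge of pot_clip_b, rad: about 0 when clamped on the rim or the dock plate, -0.12 shut on nothing, 0.55 fully open (a stop). Squeezing the upper ends of the tails together in x (about 12 N) to 14 to 20 mm over all opens the jaws to about 15 mm and lets the clip be lifted off, its halves leaning evenly; let go, its spring shuts it
- refractometer_seat (a point): middle of the floor of the cutout for the refractometer, 12 mm below the insert's top; its origin comes here when fully home; axes as the case's. The cutout has its outline with about 2 mm of play; two pairs of sprung grip pads in its sides stand 4 mm proud, so it first rests about 7 mm too high and must be pushed down level (8 to 15 N) onto the floor
- thermometer_seat (a point): middle of the floor of the cutout for the thermometer, 12 mm below the insert's top; its origin comes here when fully home; axes as the case's. The cutout has its outline with about 2 mm of play; two pairs of sprung grip pads in its sides stand 4 mm proud, so it first rests about 7 mm too high and must be pushed down level (8 to 15 N) onto the floor
- ph_pen_seat (a point): middle of the floor of the cutout for the ph pen, 12 mm below the insert's top; its origin comes here when fully home; axes as the case's. The cutout has its outline with about 2 mm of play; two pairs of sprung grip pads in its sides stand 4 mm proud, so it first rests about 7 mm too high and must be pushed down level (8 to 15 N) onto the floor
- timer_seat (a point): middle of the floor of the cutout for the timer, 12 mm below the insert's top; its origin comes here when fully home; axes as the case's. The cutout has its outline with about 2 mm of play; two pairs of sprung grip pads in its sides stand 4 mm proud, so it first rests about 7 mm too high and must be pushed down level (8 to 15 N) onto the floor
- sugar_carton: green and white carton 79 x 120 x 125 mm, standing on the worktop left of the hob, 53 mm lower than the hob cover; origin at the centre of its underside. Not to be disturbed
- glass: clear glass 81 mm across, 91 mm high, standing on the worktop left of the hob, 53 mm lower than the hob cover; origin at the centre of its underside. Not to be disturbed
- hob_cover: wooden hob cover on the stove, 500 x 560 mm, the surface on which the case, the pan and the instruments lie: its top is at z = 0.018 (origin: centre of its underside, z = 0). Stays put

How it is judged (in metres and radians):
At the end, for the whole second after the job is handed in: every instrument that is present sits level on the floor of its own cutout (within 3 mm in height, 5 mm sideways, 0.1 rad), and both pot clips sit upright on the dock plate, bridges within 6 mm of the plate's top edge, across it (within 0.25 rad) and not past its ends, all at rest (z of refractometer in the frame of refractometer_seat below 0.003 m and horizontal distance between refractometer and refractometer_seat below 0.005 m and angle between the x axis of each of refractometer, thermometer, ph_pen, timer and the x axis of case, either way round below 0.1 rad and angle between each of refractometer, thermometer, ph_pen, timer's own z axis and vertical below 0.06 rad and linear speed of each of refractometer, thermometer, ph_pen, timer, pot_clip_a, pot_clip_b below 0.02 m/s and z of thermometer in the frame of thermometer_seat below 0.003 m and horizontal distance between thermometer and thermometer_seat below 0.005 m and z of ph_pen in the frame of ph_pen_seat below 0.003 m and horizontal distance between ph_pen and ph_pen_seat below 0.005 m and z of timer in the frame of timer_seat below 0.003 m and horizontal distance between timer and timer_seat below 0.005 m and x of pot_clip_a in the frame of dock_top between -0.005 and 0.005 m and y of pot_clip_a in the frame of dock_top between -0.028 and 0.028 m and z of pot_clip_a in the frame of dock_top between -0.006 and 0.006 m and angle between each of pot_clip_a, pot_clip_b's own z axis and vertical below 0.2 rad and angle between the x axis of each of pot_clip_a, pot_clip_b and the x axis of case, either way round below 0.25 rad and x of pot_clip_b in the frame of dock_top between -0.005 and 0.005 m and y of pot_clip_b in the frame of dock_top between -0.028 and 0.028 m and z of pot_clip_b in the frame of dock_top between -0.006 and 0.006 m); the robot touches nothing.
It fails at once if the carton is pushed aside or tipped (distance of sugar_carton from where it was at the start of the episode above 0.03 m or angle between sugar_carton's own z axis and vertical above 0.3 rad).
It fails at once if the glass is pushed aside or tipped (distance of glass from where it was at the start of the episode above 0.03 m or angle between glass's own z axis and vertical above 0.3 rad).
Of refractometer, thermometer, ph_pen, timer only 3 to 4 are there at a start; the rules pass over those that are not, and their reading is None.
At some moment in a run one of refractometer, thermometer, ph_pen, timer may be knocked a few centimetres aside while the robot is not near it.
It also fails if it takes over 210 s, if anything falls off the work surface, if the arm or the gripper's body presses on something with over 40 N, if the wrist force passes 120 N, or if a joint passes its speed limit or range.

ROBOT

A 7-joint arm with a two-finger parallel gripper is mounted at the origin on a cart in front of the work surface, level with it; the furniture and walls round the work are solid. World frame = base frame: x ahead of the robot, y to its left, z up, the work surface at z = 0. Lengths are in mm, angles in rad, forces in N, time in s.
With the tool pointing down it reaches from about 400 to 925 mm from the base axis. Payload 5.6 kg.
Tool frame: the origin (TCP) lies at the very end of the fingers, on their centre line; the grasp point (between the pads) lies 19 mm behind it; z points along the fingers, y is the direction in which the jaws open and shut (so a half turn about z gives the same grasp; the last joint's range is limited). The gripper opens to 85 mm and grips with 20 to 120 N. Pads are 22 mm wide; open, the fingers measure 114 mm over their backs; the gripper's body (76 mm by 85 mm) begins 54 mm behind the grasp point. The pads swing forward as they close: fully open they stand 13 mm farther back than shut.
Start: joints at [-1.152, 0.468, -0.012, 1.603, 0.006, 1.071, -0.056], TCP at [289.653, 581.901, 231.29] pointing down, gripper open.
Joint ranges: [-2.53, 2.53], [-0.31, 2.02], [-1.57, 1.55], [0.28, 2.44], [-1.29, 4.43], [0.15, 1.84], [-2.92, 2.92]. Speed limits (rad/s): [2.57, 2.57, 3.14, 3.14, 3.14, 3.14, 3.14].

INTERFACE

Orientations are given as a unit quaternion [x, y, z, w].
In Python, from bench import observe, vision, bot, spotter gives the robot as it stands.
- The arm moves only by the shell command python3 -m jog 'ROWS' [OPENING] [FORCE]. ROWS is JSON, a list of rows, each an object with "delta_pos": the shift along the world's x, y, z in mm, a list of three; "delta_rot": the turn, a rotation vector about the world's x, y, z in degrees, a list of three. In form: [{"delta_pos": [dx, dy, dz], "delta_rot": [ax, ay, az]}, ...]. A call has 1 to 5 rows; each row is the pose to reach, as a shift and turn from the pose commanded when the call began; what a row does not reach only later rows make up. A row lasts 1/10 s, in which the tool goes at most 50 mm and 8.59 degrees, less where a joint would pass 70% of its speed; a pose out of reach is approached as far as the arm can. A call with a gripper value outside its range is refused whole. OPENING is the finger opening in mm, from 0 to 85.4, set as the call begins (- or left out, the last holds). The fingers move at their own pace and stop on an object; FORCE is the grip in N (left out, the last holds). Time passes only in rows, so rows that repeat a pose let the fingers close. It gives the time, the measured TCP pose, the force and the opening at its end, in the units of the state.
- observe(): the state, without advancing time (a new reading comes with each control period).
- vision.read_camera(name): name is "side" or "top" or "wrist"; returns a dict with "image" (420x560x3 uint8, red, green, blue), "fx", "fy", "cx", "cy" (pixels), "eye" and "attitude" of the camera in the world. Camera axes: x right, y up, looking along -z (the intrinsics and any distortion apply to the point x, -y, -z); pixel columns grow to the right and rows downward; lengths in mm; the calibration is good to about 2 mm. A picture is of the moment at which its call begins. There is no depth.
- bot.sign_off(): hands the job in, once; it reports no verdict.
Trained networks look in a picture, given as the dict that the camera call returned (one of the last four; its "shot" number tells which), for a name from the list of things; names that differ only in an ending like _2 or _b are one class to them, and where a whole thing is asked for, a point or a joint stands for the part that bears it (a point fixed in the world has none). Each returns a list of dicts, best first, with "conf" (0 to 1); they miss things now and then, are a little off and sometimes report something else, mostly with a low value. They report only what shows in the picture. A call takes as long as a camera call.
- spotter.cut_out(picture, target): "pixels" (420x560 bool, what is visible of it) and "bbox" ([left, top, width, height] in pixels, round what is visible of it).
The state is a dict: "t": time; "joints": joint angles; "joint_vel": joint speeds; "joint_efforts": joint torques, N m; "tcp_pos": TCP position; "tool_rot": TCP orientation; "contact_force": force on the tool from outside, world axes, zero at the start; "wrist_torque": the same for the moment, N m; "finger_gap": opening from 0.0 (shut) to 1.0 (fully open).
Only numpy, scipy, OpenCV 4.12 (cv2) and the standard library are available. Lean on these libraries where they do the work, as an engineer would, in place of code of your own. Each camera call takes 0.05 s, during which the arm holds its last target.

## Working session

There is one attempt and no reset: what is moved stays moved. The work goes in short steps, Python scripts to look and compute and a shell command to move; the robot and the scene stay as the last step left them, time stands still between calls to the robot, and variables do not carry over. Pictures are saved under pics/ and viewed, and the job is handed in when it is done.

```bash
ls; mkdir -p pics; python3 - <<'E'
from bench import observe, vision, bot, spotter
import cv2
print(observe())
for n in ["top","side","wrist"]:
    p=vision.read_camera(n)
    print(n,{k:v for k,v in p.items() if k!="image"})
    cv2.imwrite(f"pics/{n}0.png",p["image"][:,:,::-1])
E
```

```text
pics
{'t': 0.0, 'joints': array([-1.15199082,  0.46835764, -0.01159749,  1.60366215,  0.00598596,
        1.07140057, -0.0562794 ]), 'joint_vel': array([ 6.80124658e-05, -7.34351880e-04,  6.63304227e-04, -7.66270560e-04,
       -3.69051556e-04, -2.52876830e-03,  8.45668334e-04]), 'joint_efforts': array([ 9.84631988e-04, -5.32384872e+01,  2.17189186e-02, -2.51307088e+01,
        1.14039617e-02,  7.51751330e-03, -6.49843827e-06]), 'tcp_pos': array([289.42200004, 581.36481444, 230.33505784]), 'tool_rot': array([ 2.28882924e-01,  9.73453545e-01, -8.84169656e-04, -1.48654594e-04]), 'contact_force': array([-0.73648225,  0.11452532, -0.32162861]), 'wrist_torque': array([ 0.00953757, -0.05714603,  0.02914674]), 'finger_gap': 1.0005677940136999}
top {'fx': 489.43197946476886, 'fy': 489.43197946476886, 'cx': 276.2465845085563, 'cy': 206.95392048491757, 'eye': array([4.64391325e+02, 2.85924025e-01, 1.12733312e+03]), 'attitude': array([ 0.02161539, -0.0239044 , -0.69738867,  0.71596815]), 'shot': 1}
side {'fx': 505.2447911568707, 'fy': 505.2447911568707, 'cx': 278.10422533122784, 'cy': 213.1053312648316, 'eye': array([ 126.91817956, 1013.59855665,  542.09881846]), 'attitude': array([-0.10365768,  0.53561778,  0.82510599, -0.14686314]), 'shot': 2}
wrist {'fx': 295.13013444796223, 'fy': 295.13013444796223, 'cx': 275.0362590081669, 'cy': 208.18401772722171, 'eye': array([218.92522435, 616.83318406, 371.96449792]), 'attitude': array([-0.13372792, -0.08210956,  0.51998207,  0.83963892]), 'shot': 3}
```

View pics/top0.png

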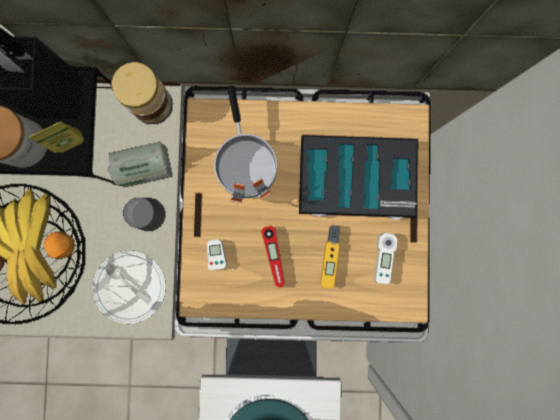

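View pics/side0.png

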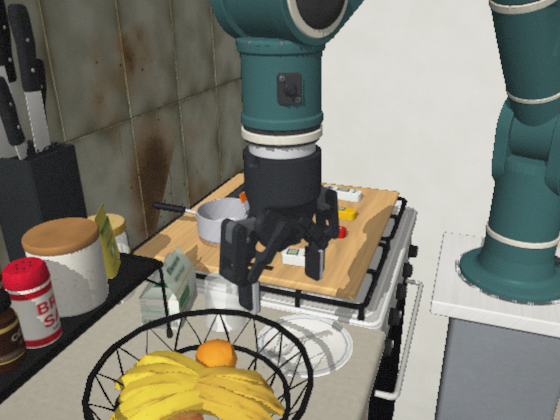

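View pics/wrist0.png

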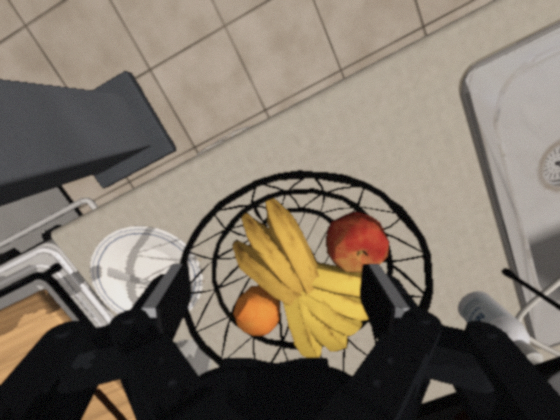

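```bash
cat > h.py <<'E'
import numpy as np, cv2
from scipy.spatial.transform import Rotation as R
from scipy.optimize import minimize
from bench import observe, vision, bot, spotter
def proj(p,P):
    P=np.atleast_2d(P); c=(P-p["eye"])@R.from_quat(p["attitude"]).as_matrix()
    x=c[:,0]/-c[:,2]; y=-c[:,1]/-c[:,2]
    return np.c_[p["fx"]*x+p["cx"],p["fy"]*y+p["cy"]]
def unproj(p,uv,z):
    uv=np.atleast_2d(uv).astype(float)
    d=np.c_[(uv[:,0]-p["cx"])/p["fx"],-(uv[:,1]-p["cy"])/p["fy"],-np.ones(len(uv))]@R.from_quat(p["attitude"]).as_matrix().T
    return p["eye"]+d*((z-p["eye"][2])/d[:,2])[:,None]
def rect(x0,x1,w0,w1): return np.array([[x0,-w0/2],[x1,-w1/2],[x1,w1/2],[x0,w0/2]])
SH={"refractometer":([rect(-56,12,32,32),rect(12,56,40,40)],24),
"thermometer":([rect(-69,69,22,32)],22),
"ph_pen":([rect(-70,34,30,30),rect(34,70,22,22)],22),
"timer":([rect(-33,33,42,32)],22),
"case":([rect(-86,86,256,256)],30)}
S=4
def sil(p,name,x,y,a,z0=18):
    polys,h=SH[name]; im=np.zeros((420*S,560*S),np.uint8)
    c,s=np.cos(a),np.sin(a)
    for q in polys:
        q=q@np.array([[c,s],[-s,c]])+[x,y]
        P=np.r_[np.c_[q,np.full(len(q),z0)],np.c_[q,np.full(len(q),z0+h)]]
        uv=proj(p,P)
        hull=cv2.convexHull(((uv+0.5)*S).astype(np.float32))
        cv2.fillPoly(im,[np.round(hull*16).astype(np.int32)],255,shift=4)
    return cv2.resize(im,(560,420),interpolation=cv2.INTER_AREA)/255.
def fit(p,name,mask,z0=18,a0=None):
    h=SH[name][1]; v,u=np.nonzero(mask); uv=np.c_[u,v].astype(float)
    w=unproj(p,uv,z0+h*.7)[:,:2]; m=w.mean(0)
    cov=np.cov((w-m).T); e,V=np.linalg.eigh(cov); d=V[:,1]
    a=np.arctan2(d[1],d[0]) if a0 is None else a0
    if a0 is None and abs(a)>np.pi/2: a-=np.sign(a)*np.pi
    x0,y0,x1,y1=max(u.min()-25,0),max(v.min()-25,0),u.max()+25,v.max()+25
    M=mask[y0:y1,x0:x1].astype(float)
    f=lambda q:np.abs(sil(p,name,q[0],q[1],q[2]/100,z0)[y0:y1,x0:x1]-M).sum()/M.sum()
    best=None
    for aa in (a,):
        r=minimize(f,[m[0],m[1],aa*100],method="Nelder-Mead",options=dict(initial_simplex=[[m[0],m[1],aa*100],[m[0]+5,m[1],aa*100],[m[0],m[1]+5,aa*100],[m[0],m[1],aa*100+8]],xatol=.02,fatol=1e-5,maxiter=200))
        if best is None or r.fun<best.fun: best=r
    return best.x[0],best.x[1],best.x[2]/100,best.fun
E
python3 - <<'E'
from h import *
p=vision.read_camera("top")
big=cv2.resize(p["image"],None,fx=4,fy=4,interpolation=cv2.INTER_CUBIC)
for n in SH:
    r=spotter.cut_out(p,n)
    print(n,[(round(q["conf"],2),q["bbox"]) for q in r])
    if r:
        m=r[0]["pixels"]; f=fit(p,n,m,a0=0 if n=="case" else None); print("   fit",np.round(f,3))
        c=sil(p,n,*f[:3]); cs,_=cv2.findContours((cv2.resize(c,None,fx=4,fy=4)>.5).astype(np.uint8),0,2)
        cv2.drawContours(big,cs,-1,(255,0,255),1)
for n in ["pan","pot_clip_a","dock_top"]:
    r=spotter.cut_out(p,n); print(n,[(round(q["conf"],2),q["bbox"]) for q in r])
    if n=="pot_clip_a":
        for q in r[:2]:
            v,u=np.nonzero(q["pixels"]); print(u.mean(),v.mean(),unproj(p,[u.mean(),v.mean()],120))
cv2.imwrite("pics/t1.png",big[320:920,720:1420+60,::-1])
cv2.imwrite("pics/t2.png",big[840:1240,780:1660,::-1][:, :800])
cv2.imwrite("pics/t3.png",big[500:900,1160:1740,::-1])
E
```

```text
refractometer [(0.55, [374.6, 231.3, 22.0, 49.2])]
   fit [ 4.29037e+02 -2.47442e+02 -1.18000e-01  9.10000e-02]
thermometer [(0.91, [260.9, 225.0, 22.9, 59.5])]
   fit [4.26338e+02 5.62000e-01 2.43000e-01 1.12000e-01]
ph_pen [(0.68, [320.0, 226.7, 18.1, 59.7])]
   fit [ 4.30096e+02 -1.26373e+02 -1.19000e-01  9.60000e-02]
timer [(0.76, [206.2, 238.8, 22.1, 29.8])]
   fit [4.27652e+02 1.29599e+02 1.92000e-01 1.22000e-01]
case [(0.93, [300.2, 133.8, 116.3, 86.9])]
   fit [ 6.10739e+02 -1.82797e+02 -9.00000e-03  3.00000e-02]
pan [(0.97, [212.6, 84.9, 64.7, 114.7]), (0.26, [232.6, 186.7, 12.2, 16.0])]
pot_clip_a [(0.74, [215.1, 83.5, 64.3, 113.0]), (0.67, [253.9, 177.7, 15.3, 21.2]), (0.47, [231.7, 183.5, 14.2, 18.2]), (0.2, [298.2, 133.9, 118.2, 85.6])]
244.26216640502355 156.73783359497645 [[632.03255358  66.97055792 120.        ]]
260.9261083743842 187.66502463054186 [[568.48744534  30.5824598  120.        ]]
dock_top [(0.65, [297.2, 133.9, 117.1, 81.9])]
```

View pics/t1.png

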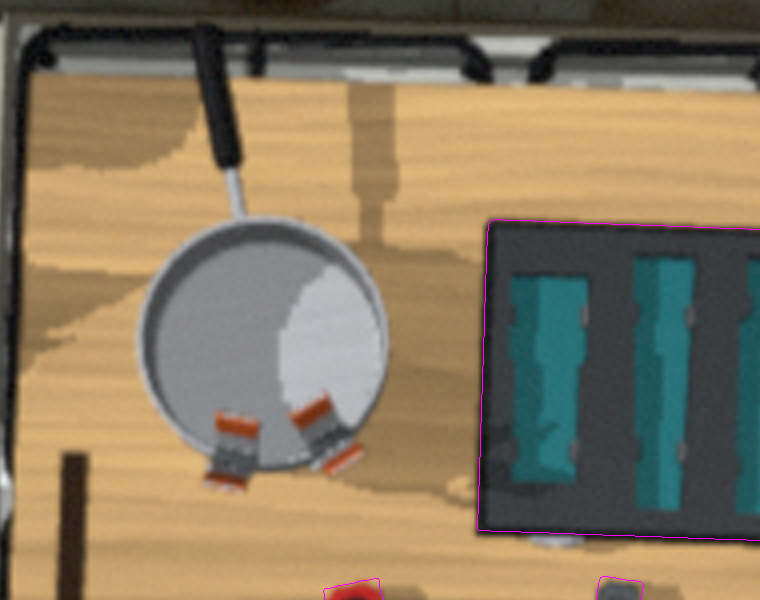

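View pics/t2.png

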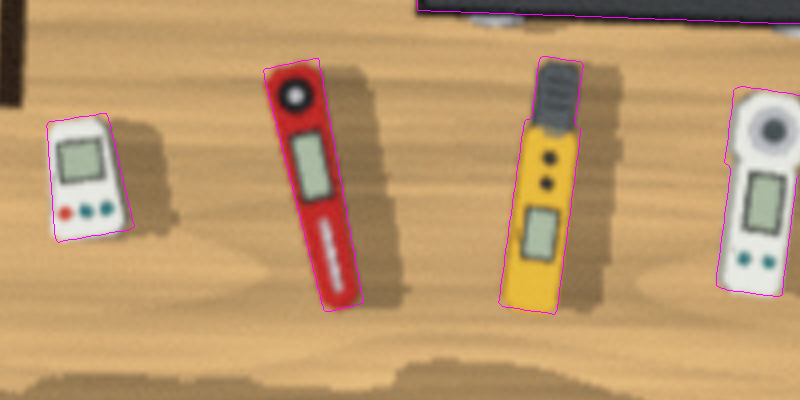

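View pics/t3.png

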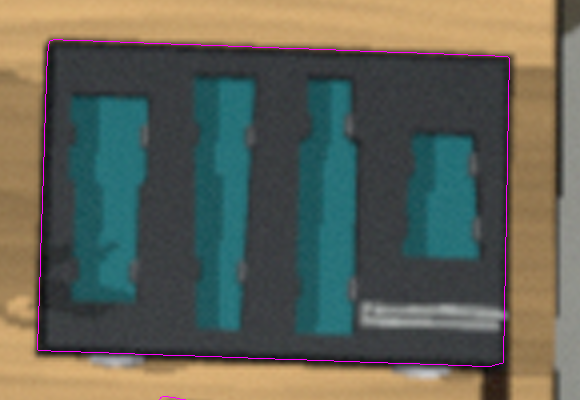

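```bash
python3 - <<'E'
from h import *
p=vision.read_camera("top")
im=p["image"]; hsv=cv2.cvtColor(im,cv2.COLOR_RGB2HSV)
# cutouts
CX,CY,CA=610.739,-182.797,-0.009
teal=((hsv[...,0]>80)&(hsv[...,0]<100)&(hsv[...,1]>110)).astype(np.uint8)
n,lab,st,cen=cv2.connectedComponentsWithStats(teal)
comps=[i for i in range(1,n) if st[i,4]>150]; comps.sort(key=lambda i:cen[i,0])
print([(st[i].tolist(),cen[i].round(1).tolist()) for i in comps])
comps=[i for i in comps if 300<cen[i,0]<420 and 130<cen[i,1]<220]
names=["refractometer","thermometer","ph_pen","timer"]
def grow(q,d):
    return q
big=cv2.resize(im,None,fx=4,fy=4,interpolation=cv2.INTER_CUBIC)
import h
for nme,i in zip(names,comps):
    polys=[]
    for q in SH[nme][0]:
        c=q.copy(); c[:,1]+=np.sign(c[:,1])*1; 
        c[:,0]+=np.where(np.abs(c[:,0])>30+ (nme!="timer")*20,np.sign(c[:,0]),0); polys.append(c)
    if nme=="ph_pen": polys[0][:,0]=np.where(polys[0][:,0]>0,35,polys[0][:,0])
    SH["cut"]=(polys,0.01)
    f=fit(p,"cut",lab==i,z0=48,a0=CA)
    d=np.array(f[:2])-[CX,CY]; c,s=np.cos(CA),np.sin(CA)
    print(nme,np.round(f,3),"case frame",(np.array([[c,s],[-s,c]])@d).round(2))
    cc=sil(p,"cut",*f[:3],48); cs,_=cv2.findContours((cv2.resize(cc,None,fx=4,fy=4)>.5).astype(np.uint8),0,2)
    cv2.drawContours(big,cs,-1,(255,0,255),1)
cv2.imwrite("pics/t4.png",big[500:900,1160:1740,::-1])
# orange
R_,G,B=[im[...,k].astype(int) for k in range(3)]
o=((R_>120)&(G<R_*.62)&(B<R_*.45)).astype(np.uint8); o[:, :200]=0;o[:,300:]=0;o[:170]=0;o[215:]=0
n,lab,st,cen=cv2.connectedComponentsWithStats(o)
for i in range(1,n):
    if st[i,4]>5: print("orange",st[i].tolist(),cen[i].round(2),unproj(p,cen[i],132).round(1))
big=cv2.resize(im[170:215,215:285],None,fx=10,fy=10,interpolation=cv2.INTER_CUBIC)
cv2.imwrite("pics/t5.png",big[...,::-1])
# pan rim
g=cv2.cvtColor(im,cv2.COLOR_RGB2GRAY)
r=[q for q in spotter.cut_out(p,"pan")][0]["pixels"].astype(np.uint8)
r[:134]=0
cs,_=cv2.findContours(r,0,1); c=max(cs,key=len)[:,0,:]
w=unproj(p,c,86)[:,:2]
A=np.c_[2*w,np.ones(len(w))]
for k in range(5):
    s=np.linalg.lstsq(A,(w**2).sum(1),rcond=None)[0]; rad=np.sqrt(s[2]+s[0]**2+s[1]**2)
    d=np.hypot(*(w-s[:2]).T)-rad; keep=abs(d)<max(2*np.median(abs(d)),1.5); w=w[keep];A=A[keep]
print("pan",s[:2],rad,len(w))
E
```

```text
[([307, 149, 20, 52, 848], [316.3, 172.7]), ([339, 144, 15, 64, 797], [345.0, 173.5]), ([364, 145, 16, 64, 831], [371.3, 177.9]), ([391, 158, 19, 32, 493], [399.9, 174.3])]
refractometer [ 6.09749e+02 -8.89960e+01 -3.00000e-03  8.00000e-02] case frame [-1.83 93.79]
thermometer [ 6.09880e+02 -1.52835e+02 -1.70000e-02  6.50000e-02] case frame [-1.13 29.95]
ph_pen [ 6.08287e+02 -2.11543e+02 -5.00000e-03  8.10000e-02] case frame [ -2.19 -28.77]
timer [ 6.15470e+02 -2.74582e+02  2.00000e-03  1.25000e-01] case frame [  5.56 -91.74]
orange [254, 180, 8, 6, 9] [257.11 182.11] [[578.4  38.3 132. ]]
orange [234, 184, 10, 5, 32] [238.41 186.28] [[568.9  76.3 132. ]]
orange [261, 191, 9, 7, 21] [265. 194.] [[554.5  21.5 132. ]]
pan [622.70643837  66.44135549] 66.13489830078886 100
```

View pics/t4.png

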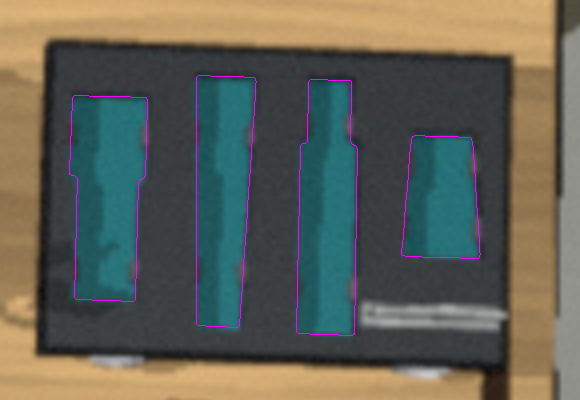

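View pics/t5.png

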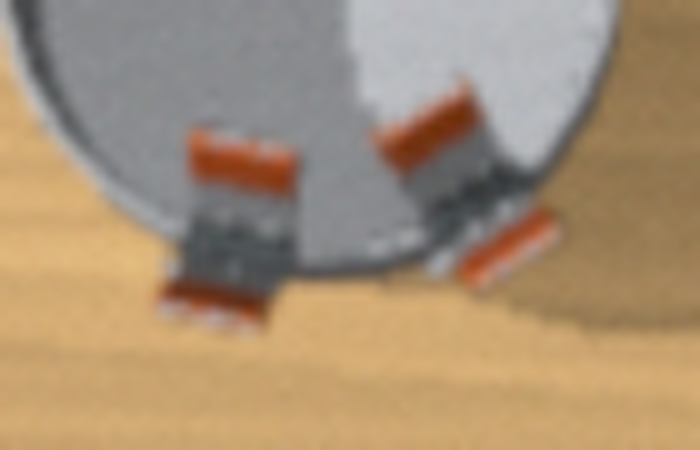

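```bash
python3 -m jog '[{"delta_pos":[14,-45,0],"delta_rot":[0,0,8]},{"delta_pos":[28,-90,0],"delta_rot":[0,0,16]},{"delta_pos":[42,-135,0],"delta_rot":[0,0,24]},{"delta_pos":[56,-180,0],"delta_rot":[0,0,32]},{"delta_pos":[70,-226,0],"delta_rot":[0,0,37.5]}]' 0
```

```text
t: 1.2
tcp_pos: [360.0, 354.2, 231.5]
tool_rot: [-0.099, 0.995, 0.0, 0.0]
contact_force: [1.4, 0.6, -0.8]
finger_gap: 0.143
```

```bash
python3 -m jog '[{"delta_pos":[12,-48,0],"delta_rot":[0,0,0]},{"delta_pos":[24,-96,0],"delta_rot":[0,0,0]},{"delta_pos":[36,-144,-10],"delta_rot":[0,0,0]},{"delta_pos":[48,-192,-20],"delta_rot":[0,0,0]},{"delta_pos":[60,-240,-30],"delta_rot":[0,0,0]}]' 0; python3 -m jog '[{"delta_pos":[5,-25,-35],"delta_rot":[0,0,0]},{"delta_pos":[10,-49,-70],"delta_rot":[0,0,0]},{"delta_pos":[10,-49,-110],"delta_rot":[0,0,0]},{"delta_pos":[10,-49,-150],"delta_rot":[0,0,0]},{"delta_pos":[10,-49,-150],"delta_rot":[0,0,0]}]'
```

```text
t: 1.7
tcp_pos: [419.7, 115.4, 201.8]
tool_rot: [-0.096, 0.995, 0.0, 0.001]
contact_force: [1.7, 0.5, 0.4]
finger_gap: -0.0
t: 2.2
tcp_pos: [425.6, 67.1, 47.6]
tool_rot: [-0.096, 0.995, -0.001, -0.005]
contact_force: [-0.5, -0.2, -0.0]
finger_gap: 0.0
```

```bash
python3 -m jog '[{"delta_pos":[2,0,-8]},{"delta_pos":[2,0,-12]},{"delta_pos":[2,0,-16]},{"delta_pos":[2,0,-17]}]'; python3 -m jog '[{"delta_pos":[0,0,-4]},{"delta_pos":[0,0,-8]},{"delta_pos":[0,0,-8]}]'; python3 -m jog '[{"delta_pos":[0,0,-3]},{"delta_pos":[0,0,-6]},{"delta_pos":[0,0,-6]}]'
```

```text
validation failed for argument at $[0]...
validation failed for argument at $[0]...
validation failed for argument at $[0]...
```

```bash
python3 -m jog '[{"delta_pos":[2,0,-8],"delta_rot":[0,0,0]},{"delta_pos":[2,0,-16],"delta_rot":[0,0,0]},{"delta_pos":[2,0,-17],"delta_rot":[0,0,0]},{"delta_pos":[2,0,-17],"delta_rot":[0,0,0]}]'; python3 -m jog '[{"delta_pos":[0,0,-4],"delta_rot":[0,0,0]},{"delta_pos":[0,0,-8],"delta_rot":[0,0,0]},{"delta_pos":[0,0,-8],"delta_rot":[0,0,0]}]'; python3 -m jog '[{"delta_pos":[0,0,-3],"delta_rot":[0,0,0]},{"delta_pos":[0,0,-6],"delta_rot":[0,0,0]},{"delta_pos":[0,0,-6],"delta_rot":[0,0,0]}]'
```

```text
t: 2.6
tcp_pos: [432.1, 68.6, 35.6]
tool_rot: [-0.096, 0.995, 0.0, 0.001]
contact_force: [-0.3, -0.3, 0.3]
finger_gap: -0.005
t: 2.9
tcp_pos: [431.1, 68.2, 26.4]
tool_rot: [-0.096, 0.995, -0.0, -0.0]
contact_force: [-1.5, 0.1, 0.3]
finger_gap: 0.001
t: 3.2
tcp_pos: [431.0, 68.2, 20.1]
tool_rot: [-0.096, 0.995, -0.0, -0.0]
contact_force: [0.3, -0.5, -0.4]
finger_gap: -0.001
```

```bash
python3 -m jog '[{"delta_pos":[0,0,-2],"delta_rot":[0,0,0]},{"delta_pos":[0,0,-5],"delta_rot":[0,0,0]},{"delta_pos":[0,0,-5],"delta_rot":[0,0,0]}]';
```

```text
t: 3.5
tcp_pos: [431.5, 68.3, 17.9]
tool_rot: [-0.096, 0.995, 0.0, -0.0]
contact_force: [-8.4, -2.2, 38.0]
finger_gap: -0.001
```

```bash
python3 -m jog '[{"delta_pos":[0,0,40],"delta_rot":[0,0,0]},{"delta_pos":[-2,30,80],"delta_rot":[0,0,0]},{"delta_pos":[-4,61,110],"delta_rot":[0,0,0]},{"delta_pos":[-4,61,110],"delta_rot":[0,0,0]},{"delta_pos":[-4,61,110],"delta_rot":[0,0,0]}]' 60 40
python3 - <<'E'
from h import *
for n in ("wrist","top"):
    p=vision.read_camera(n); im=p["image"].copy()
    for nm in ["timer","thermometer"]:
        r=spotter.cut_out(p,nm)
        if r:
            f=fit(p,nm,r[0]["pixels"],a0=.2); print(n,nm,r[0]["conf"],np.round(f,3))
            c=sil(p,nm,*f[:3]); cs,_=cv2.findContours((c>.5).astype(np.uint8),0,2); cv2.drawContours(im,cs,-1,(255,0,255),1)
    cv2.imwrite(f"pics/{n}1.png",im[:,:,::-1])
    if n=="wrist":
        o=observe(); print(o["tcp_pos"],proj(p,o["tcp_pos"]), p["eye"]-o["tcp_pos"])
E
```

```text
t: 4.0
tcp_pos: [427.5, 129.9, 126.1]
tool_rot: [-0.097, 0.995, 0.0, 0.001]
contact_force: [0.4, -0.1, -0.4]
finger_gap: 0.701
wrist timer 0.94 [4.27960e+02 1.29582e+02 1.47000e-01 7.20000e-02]
wrist thermometer 0.94 [4.25932e+02 9.97000e-01 2.38000e-01 7.80000e-02]
[426.49471659 127.95391455 124.46117802] [[272.38846891 262.48124892]] [-76.69513822 -13.75211831 143.00544662]
top timer 0.15 [ 6.10213e+02 -1.85385e+02  2.00000e-01  9.41000e-01]
top thermometer 0.85 [4.27784e+02 8.31000e-01 2.50000e-01 1.20000e-01]
```

View pics/wrist1.png

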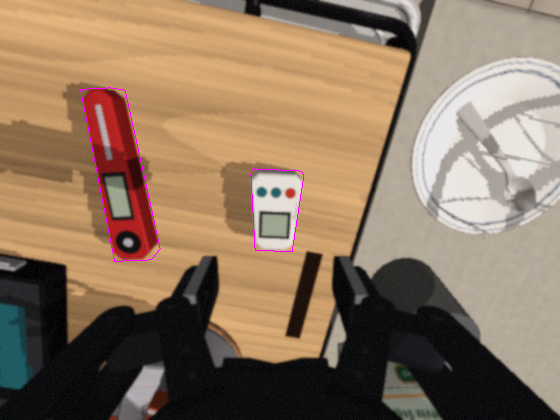

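View pics/top1.png

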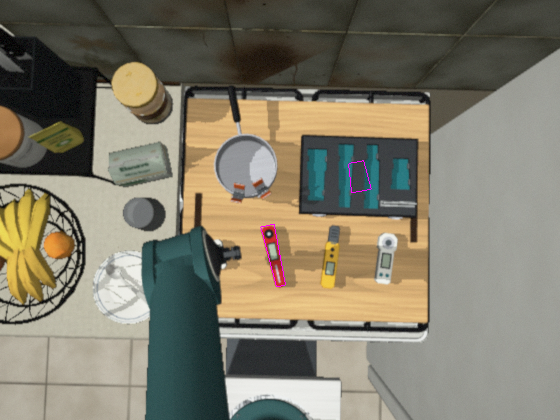

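```bash
python3 -m jog '[{"delta_pos":[1,-0.3,-45],"delta_rot":[0,0,-1]},{"delta_pos":[1,-0.3,-85],"delta_rot":[0,0,-1]},{"delta_pos":[1,-0.3,-95],"delta_rot":[0,0,-1]},{"delta_pos":[1,-0.3,-95],"delta_rot":[0,0,-1]}]'
python3 -m jog '[{"delta_pos":[0,0,0],"delta_rot":[0,0,0]},{"delta_pos":[0,0,0],"delta_rot":[0,0,0]},{"delta_pos":[0,0,0],"delta_rot":[0,0,0]},{"delta_pos":[0,0,0],"delta_rot":[0,0,0]},{"delta_pos":[0,0,0],"delta_rot":[0,0,0]}]' 25 50
```

```text
t: 4.7
tcp_pos: [427.0, 128.0, 29.2]
tool_rot: [-0.087, 0.996, -0.001, -0.002]
contact_force: [-0.2, 0.2, 0.1]
finger_gap: 0.701
t: 5.2
tcp_pos: [429.5, 129.1, 32.4]
tool_rot: [-0.087, 0.996, 0.0, 0.001]
contact_force: [-0.9, -1.7, 7.4]
finger_gap: 0.407
```

```bash
python3 -m jog '[{"delta_pos":[0,0,30],"delta_rot":[0,0,0]},{"delta_pos":[0,0,70],"delta_rot":[0,0,0]},{"delta_pos":[0,0,110],"delta_rot":[0,0,0]},{"delta_pos":[0,0,110],"delta_rot":[0,0,0]}]'
python3 - <<'E'
from h import *
for n in ("wrist","side"):
    p=vision.read_camera(n); im=p["image"].copy()
    cv2.imwrite(f"pics/{n}2.png",im[:,:,::-1])
E
```

```text
t: 5.6
tcp_pos: [432.1, 130.4, 146.3]
tool_rot: [-0.087, 0.996, 0.002, 0.006]
contact_force: [0.6, -0.7, -1.0]
finger_gap: 0.411
```

View pics/wrist2.png

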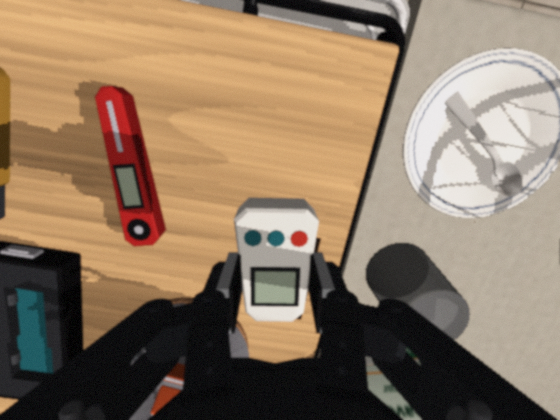

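View pics/side2.png

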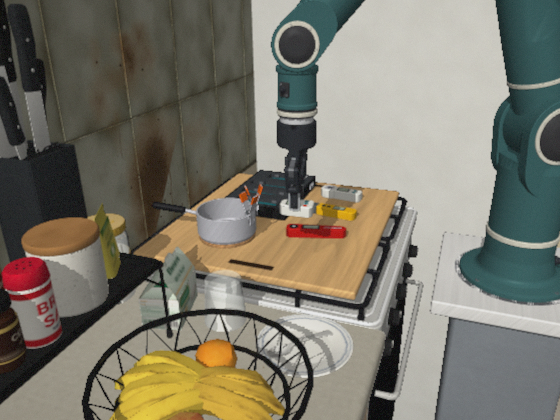

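```bash
cat >> h.py <<'E'
SEAT={"refractometer":(609.7,-89.0),"thermometer":(609.9,-152.8),"ph_pen":(608.3,-211.5),"timer":(615.5,-274.6)}
CA=-0.009
def cutpolys(nme,g=1):
    polys=[]
    for q in SH[nme][0]:
        c=q.copy(); c[:,1]+=np.sign(c[:,1])*g
        c[:,0]+=np.where(np.abs(c[:,0])>30+(nme!="timer")*20,np.sign(c[:,0])*g,0); polys.append(c)
    if nme=="ph_pen": polys[0][:,0]=np.where(polys[0][:,0]>0,34+g,polys[0][:,0])
    return polys
def outline(p,im,name,x,y,a,z0,col=(255,0,255)):
    c=sil(p,name,x,y,a,z0); cs,_=cv2.findContours((c>.5).astype(np.uint8),0,2); cv2.drawContours(im,cs,-1,col,1)
def toolyaw(o):
    y=R.from_quat(o["tool_rot"]).as_matrix()[:,1]; a=np.arctan2(y[1],y[0])-np.pi/2
    return (a+np.pi/2)%np.pi-np.pi/2
def held(name,tag,zoff=14):
    p=vision.read_camera("wrist"); o=observe(); im=p["image"].copy()
    r=spotter.cut_out(p,name); z0=o["tcp_pos"][2]-zoff; a=toolyaw(o)
    f=fit(p,name,r[0]["pixels"],z0,a0=a); outline(p,im,name,*f[:3],z0)
    cv2.imwrite(f"pics/{tag}.png",im[:,:,::-1])
    print("tcp",o["tcp_pos"].round(1),"toolyaw",round(a,3),"obj",np.round(f,3),"conf",r[0]["conf"])
    s=SEAT[name]; print("to seat: d",np.round(np.array(s)-f[:2],1),"yaw deg",round(np.degrees(CA-f[2]),2))
    return p,o,f
def cuts(tag,names):
    p=vision.read_camera("wrist"); im=p["image"].copy(); hsv=cv2.cvtColor(im,cv2.COLOR_RGB2HSV)
    teal=((hsv[...,0]>80)&(hsv[...,0]<100)&(hsv[...,1]>110)).astype(np.uint8)
    n,lab,st,cen=cv2.connectedComponentsWithStats(teal)
    for nm in names:
        SH["cut"]=(cutpolys(nm),.01)
        u=proj(p,[*SEAT[nm],48])[0]
        i=min([i for i in range(1,n) if st[i,4]>300],key=lambda i:np.hypot(*(cen[i]-u)))
        f=fit(p,"cut",lab==i,48,a0=CA); print(nm,np.round(f,3)); outline(p,im,"cut",*f[:3],48)
    cv2.imwrite(f"pics/{tag}.png",im[:,:,::-1])
E
python3 -m jog '[{"delta_pos":[18,-45,0],"delta_rot":[0,0,-5]},{"delta_pos":[36,-90,0],"delta_rot":[0,0,-10]},{"delta_pos":[54,-135,0],"delta_rot":[0,0,-10]},{"delta_pos":[72,-180,0],"delta_rot":[0,0,-10]},{"delta_pos":[90,-225,0],"delta_rot":[0,0,-10]}]'
python3 -m jog '[{"delta_pos":[18,-45,0],"delta_rot":[0,0,0]},{"delta_pos":[36,-90,0],"delta_rot":[0,0,0]},{"delta_pos":[54,-135,0],"delta_rot":[0,0,0]},{"delta_pos":[72,-140,0],"delta_rot":[0,0,0]},{"delta_pos":[72,-140,0],"delta_rot":[0,0,0]}]'
python3 - <<'E'
from h import *
held("timer","w3")
cuts("w3b",["refractometer","thermometer","ph_pen"])
E
```

```text
t: 6.2
tcp_pos: [517.8, -97.6, 139.3]
tool_rot: [-0.001, 1.0, 0.0, -0.001]
contact_force: [0.7, -0.7, -0.9]
finger_gap: 0.412
t: 6.7
tcp_pos: [590.8, -237.9, 138.6]
tool_rot: [0.001, 1.0, -0.0, -0.001]
contact_force: [-1.0, 0.5, -1.7]
finger_gap: 0.413
tcp [ 589.6 -235.9  138.6] toolyaw 0.0 obj [ 5.88826e+02 -2.37837e+02 -1.40000e-02  1.01000e-01] conf 0.88
to seat: d [ 26.7 -36.8] yaw deg 0.26
refractometer [ 6.0896e+02 -9.4859e+01  2.2000e-02  2.5200e-01]
thermometer [ 6.09246e+02 -1.56815e+02 -6.00000e-03  1.94000e-01]
ph_pen [ 5.06022e+02 -2.13118e+02 -7.00000e-03  8.01000e-01]
```

```bash
cd pics; python3 -c "
import cv2,numpy as np
cv2.imwrite('w3c.png',np.vstack([cv2.imread('w3.png')[120:],cv2.imread('w3b.png')[120:]]))"
```

```text
(no output)
```

View pics/w3c.png

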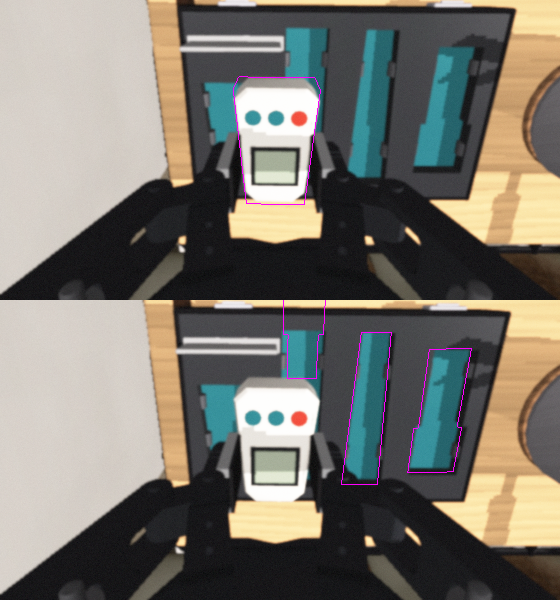

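```bash
python3 -m jog '[{"delta_pos":[26.5,-38.5,0],"delta_rot":[0,0,0]},{"delta_pos":[26.5,-38.5,-25],"delta_rot":[0,0,0]},{"delta_pos":[26.5,-38.5,-25],"delta_rot":[0,0,0]},{"delta_pos":[26.5,-38.5,-25],"delta_rot":[0,0,0]},{"delta_pos":[26.5,-38.5,-25],"delta_rot":[0,0,0]}]'
cat >> h.py <<'E'
def over(name,tag):
    p,o,f=held(name,tag); im=cv2.imread(f"pics/{tag}.png")
    for nm in SEAT:
        SH["cut"]=(cutpolys(nm),.01); outline(p,im,"cut",*SEAT[nm],CA,48,(0,255,255))
    outline(p,im,"case",610.7,-182.8,CA,18,(0,255,0))
    cv2.imwrite(f"pics/{tag}.png",im)
E
python3 - <<'E'
from h import *
over("timer","w4")
E
```

```text
t: 7.35
tcp_pos: [617.0, -273.2, 116.4]
tool_rot: [-0.001, 1.0, 0.0, 0.0]
contact_force: [-0.2, 0.1, 0.3]
finger_gap: 0.413
tcp [ 617.2 -273.4  116.7] toolyaw 0.002 obj [ 6.15332e+02 -2.72976e+02 -6.00000e-03  1.09000e-01] conf 0.97
to seat: d [ 0.2 -1.6] yaw deg -0.16
```

View pics/w4.png

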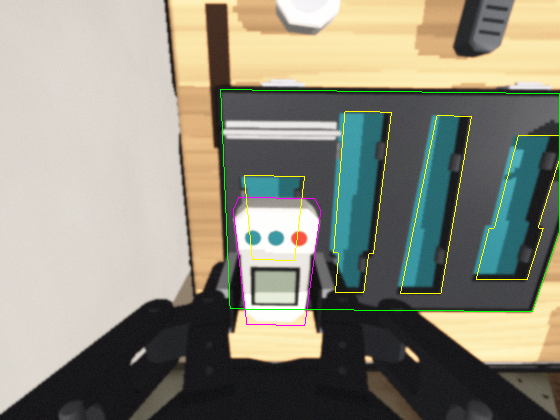

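```bash
cd pics; python3 -c "
import cv2
im=cv2.imread('w4.png')[80:320,210:560];cv2.imwrite('w4z.png',cv2.resize(im,None,fx=2.2,fy=2.2,interpolation=cv2.INTER_CUBIC))"
```

```text
(no output)
```

View pics/w4z.png

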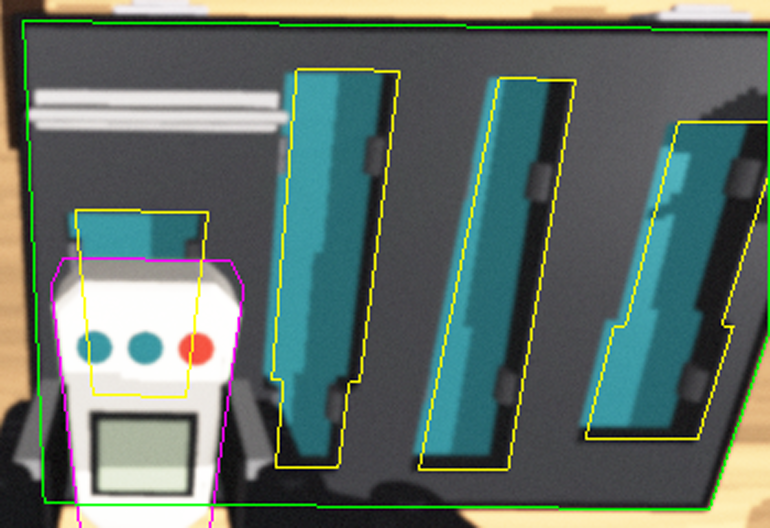

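```bash
cat >> h.py <<'E'
TOP0=dict(fx=489.43197946476886,fy=489.43197946476886,cx=276.2465845085563,cy=206.95392048491757,eye=np.array([464.391325,.285924025,1127.33312]),attitude=np.array([0.02161539,-0.0239044,-0.69738867,0.71596815]))
def cutfit(p,name,mask,x0,a,free=True):
    SH["cut"]=(cutpolys(name),.01)
    v,u=np.nonzero(mask); b=(slice(max(v.min()-15,0),v.max()+15),slice(max(u.min()-15,0),u.max()+15)); M=mask[b].astype(float)
    g=lambda q:(sil(p,"cut",q[0],q[1],q[2]/100 if free else a,36)*sil(p,"cut",q[0],q[1],q[2]/100 if free else a,48))[b]
    f=lambda q:np.abs(g(q)-M).sum()/M.sum()
    s=np.array([x0[0],x0[1],a*100]); sim=[s,s+[4,0,0],s+[0,4,0],s+[0,0,4]]
    if not free: s=s[:2]; sim=[s,s+[4,0],s+[0,4]]
    r=minimize(f,s,method="Nelder-Mead",options=dict(initial_simplex=sim,xatol=.02,fatol=1e-5))
    return r.x,r.fun
E
python3 - <<'E'
from h import *
im=cv2.imread("pics/top0.png")[...,::-1]; p=TOP0
hsv=cv2.cvtColor(np.ascontiguousarray(im),cv2.COLOR_RGB2HSV)
teal=((hsv[...,0]>75)&(hsv[...,0]<105)&(hsv[...,1]>90)).astype(np.uint8)
n,lab,st,cen=cv2.connectedComponentsWithStats(teal)
c,s=np.cos(CA),np.sin(CA)
for nm in SEAT:
    u=proj(p,[*SEAT[nm],48])[0]
    i=min([i for i in range(1,n) if st[i,4]>150],key=lambda i:np.hypot(*(cen[i]-u)))
    for free in (0,1):
        x,fun=cutfit(p,nm,lab==i,SEAT[nm],CA,free); print(nm,x.round(2),round(fun,3),(np.array([[c,s],[-s,c]])@(x[:2]-[610.74,-182.8])).round(1))
E
```

```text
refractometer [611.12 -89.38] 0.12 [-0.5 93.4]
refractometer [ 6.1115e+02 -8.8980e+01  5.6000e-01] 0.121 [-0.4 93.8]
thermometer [ 610.45 -153.25] 0.105 [-0.6 29.5]
thermometer [ 610.41 -153.52   -1.28] 0.106 [-0.6 29.3]
ph_pen [ 608.48 -212.03] 0.108 [ -2.  -29.3]
ph_pen [ 609.97 -212.14   -1.18] 0.109 [ -0.5 -29.3]
timer [ 616.78 -276.4 ] 0.117 [  6.9 -93.5]
timer [ 6.1654e+02 -2.7628e+02  2.7000e-01] 0.116 [  6.6 -93.4]
```

```bash
sed -i 's/^SEAT=.*/SEAT={"refractometer":(611.1,-89.4),"thermometer":(610.4,-153.3),"ph_pen":(610.0,-212.1),"timer":(616.6,-276.3)}/' h.py
cat >> h.py <<'E'
def cuts(tag,names):
    p=vision.read_camera("wrist"); im=p["image"].copy(); hsv=cv2.cvtColor(im,cv2.COLOR_RGB2HSV)
    teal=((hsv[...,0]>75)&(hsv[...,0]<105)&(hsv[...,1]>90)).astype(np.uint8)
    n,lab,st,cen=cv2.connectedComponentsWithStats(teal)
    for nm in names:
        u=proj(p,[*SEAT[nm],40])[0]
        i=min([i for i in range(1,n) if st[i,4]>300],key=lambda i:np.hypot(*(cen[i]-u)))
        x,fun=cutfit(p,nm,lab==i,SEAT[nm],CA); print(nm,x.round(2),round(fun,3)); outline(p,im,"cut",x[0],x[1],x[2]/100,48); outline(p,im,"cut",x[0],x[1],x[2]/100,36,(255,255,0))
    cv2.imwrite(f"pics/{tag}.png",im[:,:,::-1])
E
python3 - <<'E'
from h import *
cuts("w5",["refractometer","thermometer","ph_pen"])
held("timer","w5b")
im=cv2.imread('pics/w5.png')[80:320,210:560];cv2.imwrite('pics/w5z.png',cv2.resize(im,None,fx=2.2,fy=2.2,interpolation=cv2.INTER_CUBIC))
E
```

```text
refractometer [610.9  -91.93  -1.3 ] 0.112
thermometer [ 610.84 -155.35   -0.65] 0.114
ph_pen [ 6.0904e+02 -2.1247e+02 -4.9000e-01] 0.118
tcp [ 617.2 -274.1  116.6] toolyaw 0.001 obj [ 6.15283e+02 -2.73965e+02 -1.10000e-02  9.40000e-02] conf 0.62
to seat: d [ 1.3 -2.3] yaw deg 0.13
```

View pics/w5z.png

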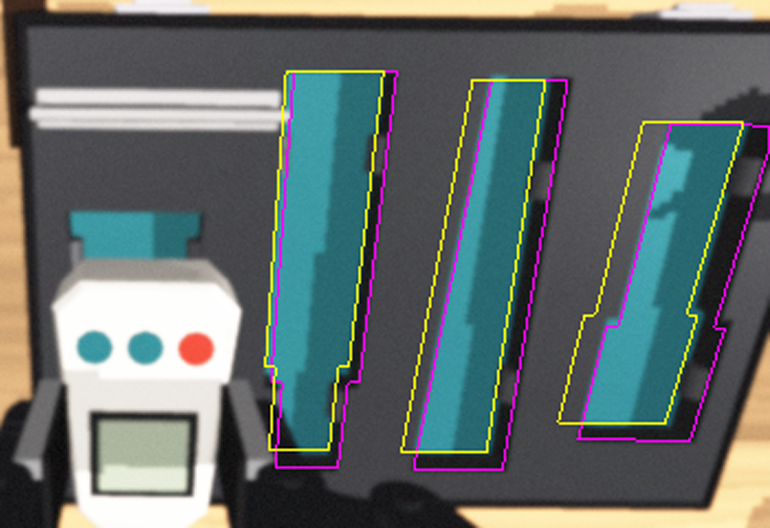

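```bash
python3 -m jog '[{"delta_pos":[1.3,-2.3,-20],"delta_rot":[0,0,0]},{"delta_pos":[1.3,-2.3,-40],"delta_rot":[0,0,0]},{"delta_pos":[1.3,-2.3,-50],"delta_rot":[0,0,0]},{"delta_pos":[1.3,-2.3,-50],"delta_rot":[0,0,0]}]'
python3 -m jog '[{"delta_pos":[0,0,-4],"delta_rot":[0,0,0]},{"delta_pos":[0,0,-8],"delta_rot":[0,0,0]},{"delta_pos":[0,0,-8],"delta_rot":[0,0,0]}]'
```

```text
t: 8.0
tcp_pos: [617.1, -276.2, 64.1]
tool_rot: [-0.0, 1.0, 0.001, -0.001]
contact_force: [0.4, -0.7, -0.4]
finger_gap: 0.415
t: 8.3
tcp_pos: [618.6, -277.0, 58.0]
tool_rot: [-0.0, 1.0, -0.0, 0.001]
contact_force: [-0.4, -0.2, -0.6]
finger_gap: 0.412
```

```bash
python3 -m jog '[{"delta_pos":[0,0,-2],"delta_rot":[0,0,0]},{"delta_pos":[0,0,-4],"delta_rot":[0,0,0]},{"delta_pos":[0,0,-4],"delta_rot":[0,0,0]}]'
python3 -m jog '[{"delta_pos":[0,0,-2],"delta_rot":[0,0,0]},{"delta_pos":[0,0,-3],"delta_rot":[0,0,0]},{"delta_pos":[0,0,-3],"delta_rot":[0,0,0]}]'
python3 -c "
from h import *
cv2.imwrite('pics/w6.png',vision.read_camera('wrist')['image'][:,:,::-1])"
```

```text
t: 8.6
tcp_pos: [618.7, -277.0, 54.3]
tool_rot: [-0.0, 1.0, -0.0, 0.001]
contact_force: [0.1, 0.3, 3.2]
finger_gap: 0.409
t: 8.9
tcp_pos: [618.1, -276.9, 50.4]
tool_rot: [-0.0, 1.0, -0.0, 0.0]
contact_force: [1.4, 0.4, 1.0]
finger_gap: 0.414
```

View pics/w6.png

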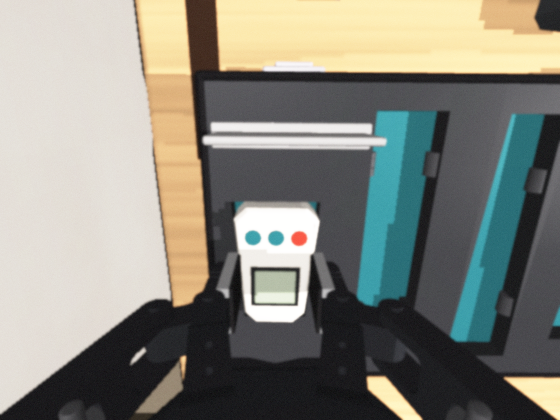

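```bash
python3 -m jog '[{"delta_pos":[0,0,-2],"delta_rot":[0,0,0]},{"delta_pos":[0,0,-2],"delta_rot":[0,0,0]}]'
python3 -m jog '[{"delta_pos":[0,0,-2],"delta_rot":[0,0,0]},{"delta_pos":[0,0,-2],"delta_rot":[0,0,0]}]'
```

```text
t: 9.15
tcp_pos: [618.2, -276.9, 50.2]
tool_rot: [-0.0, 1.0, 0.0, 0.0]
contact_force: [-3.4, 1.0, 11.9]
finger_gap: 0.415
t: 9.35
tcp_pos: [618.2, -277.0, 50.1]
tool_rot: [-0.0, 1.0, 0.0, 0.0]
contact_force: [-7.4, 3.8, 23.0]
finger_gap: 0.412
```

```bash
python3 -m jog '[{"delta_pos":[0,0,4],"delta_rot":[0,0,0]},{"delta_pos":[0,0,4],"delta_rot":[0,0,0]},{"delta_pos":[0,0,4],"delta_rot":[0,0,0]},{"delta_pos":[0,0,24],"delta_rot":[0,0,0]},{"delta_pos":[0,0,44],"delta_rot":[0,0,0]}]' 46
python3 -m jog '[{"delta_pos":[-2,0,0],"delta_rot":[0,0,0]},{"delta_pos":[-2,0,0],"delta_rot":[0,0,0]},{"delta_pos":[-2,0,0],"delta_rot":[0,0,0]},{"delta_pos":[-2,0,0],"delta_rot":[0,0,0]}]' 0
python3 -c "
from h import *
cv2.imwrite('pics/w7.png',vision.read_camera('wrist')['image'][:,:,::-1])"
```

```text
t: 9.85
tcp_pos: [617.1, -276.5, 89.3]
tool_rot: [-0.0, 1.0, 0.0, -0.002]
contact_force: [0.6, -0.5, -0.1]
finger_gap: 0.545
t: 10.25
tcp_pos: [615.4, -276.5, 89.2]
tool_rot: [-0.0, 1.0, 0.0, -0.001]
contact_force: [0.1, 0.1, 0.4]
finger_gap: -0.002
```

View pics/w7.png

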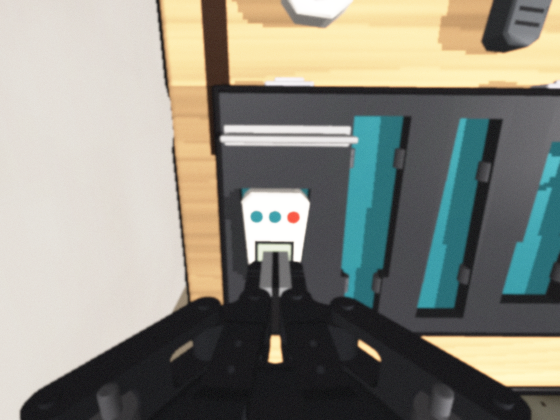

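```bash
python3 -m jog '[{"delta_pos":[1,0,-15],"delta_rot":[0,0,0]},{"delta_pos":[1,0,-25],"delta_rot":[0,0,0]},{"delta_pos":[1,0,-28],"delta_rot":[0,0,0]},{"delta_pos":[1,0,-28],"delta_rot":[0,0,0]}]'
python3 -m jog '[{"delta_pos":[0,0,-1.5],"delta_rot":[0,0,0]},{"delta_pos":[0,0,-3],"delta_rot":[0,0,0]},{"delta_pos":[0,0,-3],"delta_rot":[0,0,0]}]'
python3 -m jog '[{"delta_pos":[0,0,-1.5],"delta_rot":[0,0,0]},{"delta_pos":[0,0,-2],"delta_rot":[0,0,0]}]'
```

```text
t: 10.7
tcp_pos: [616.3, -276.5, 61.1]
tool_rot: [-0.0, 1.0, 0.0, -0.001]
contact_force: [-0.7, -0.4, 0.1]
finger_gap: 0.001
t: 11.0
tcp_pos: [617.2, -276.9, 59.7]
tool_rot: [-0.0, 1.0, -0.0, 0.0]
contact_force: [-0.1, 0.5, 0.1]
finger_gap: -0.002
t: 11.2
tcp_pos: [617.3, -277.0, 57.9]
tool_rot: [-0.0, 1.0, -0.0, 0.0]
contact_force: [-1.4, 1.8, 4.6]
finger_gap: -0.002
```

```bash
python3 -m jog '[{"delta_pos":[0,0,-2],"delta_rot":[0,0,0]},{"delta_pos":[0,0,-3],"delta_rot":[0,0,0]}]'
python3 -m jog '[{"delta_pos":[0,0,40],"delta_rot":[0,0,0]},{"delta_pos":[-20,10,80],"delta_rot":[0,0,0]},{"delta_pos":[-50,30,120],"delta_rot":[0,0,0]},{"delta_pos":[-90,55,120],"delta_rot":[0,0,0]},{"delta_pos":[-135,65,120],"delta_rot":[0,0,0]}]' 55
python3 - <<'E'
from h import *
o=observe();print(o["tcp_pos"],toolyaw(o))
for n in ("wrist","top"):
    p=vision.read_camera(n); im=p["image"].copy()
    for nm in ["ph_pen","thermometer","refractometer"]:
        r=spotter.cut_out(p,nm)
        if r:
            f=fit(p,nm,r[0]["pixels"]); print(n,nm,r[0]["conf"],np.round(f,3))
            outline(p,im,nm,*f[:3],18)
    cv2.imwrite(f"pics/{n}8.png",im[:,:,::-1])
cuts("w8b",["refractometer","thermometer"])
E
```

```text
t: 11.4
tcp_pos: [617.4, -277.0, 57.8]
tool_rot: [-0.0, 1.0, 0.0, 0.0]
contact_force: [-8.3, 4.3, 24.9]
finger_gap: 0.001
t: 11.9
tcp_pos: [482.3, -209.5, 176.0]
tool_rot: [-0.002, 1.0, 0.0, 0.002]
contact_force: [0.0, 0.1, -0.6]
finger_gap: 0.64
[ 482.25894    -209.490342    175.98769433] 0.0040785523021364956
wrist ph_pen 0.59 [ 4.30463e+02 -1.27100e+02 -1.06000e-01  8.40000e-02]
wrist thermometer 0.67 [ 4.26763e+02 -4.68000e-01  2.49000e-01  8.60000e-02]
wrist refractometer 0.77 [ 4.28780e+02 -2.47563e+02 -1.16000e-01  7.50000e-02]
top ph_pen 0.61 [ 4.29916e+02 -1.27143e+02 -9.30000e-02  1.19000e-01]
top thermometer 0.93 [4.26899e+02 4.92000e-01 2.45000e-01 8.30000e-02]
top refractometer 0.58 [ 4.12705e+02 -2.40910e+02  1.21000e-01  9.37000e-01]
refractometer [609.24 -88.86   3.09] 0.566
thermometer [ 6.1196e+02 -1.5622e+02  4.2000e-01] 0.391
```

View pics/wrist8.png

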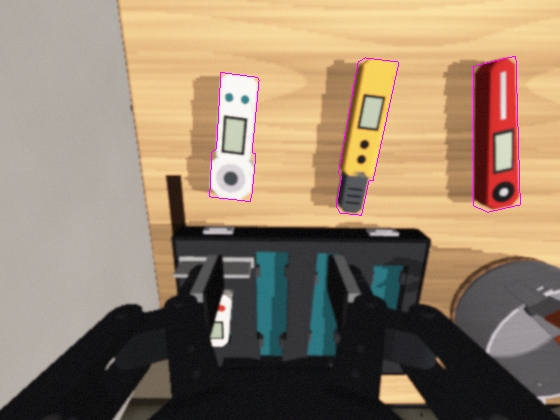

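View pics/top8.png

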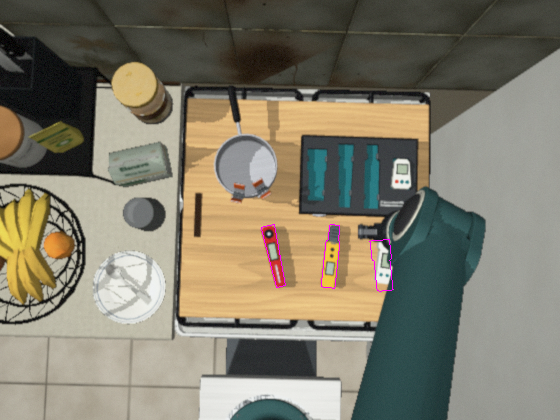

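```bash
python3 -m jog '[{"delta_pos":[-25,40,0],"delta_rot":[0,0,-4]},{"delta_pos":[-52,82.4,-40],"delta_rot":[0,0,-6.3]},{"delta_pos":[-52,82.4,-80],"delta_rot":[0,0,-6.3]},{"delta_pos":[-52,82.4,-120],"delta_rot":[0,0,-6.3]},{"delta_pos":[-52,82.4,-120],"delta_rot":[0,0,-6.3]}]'

```

```text
t: 12.85
tcp_pos: [426.7, -128.4, 50.3]
tool_rot: [0.054, 0.999, 0.0, -0.005]
contact_force: [-0.2, -0.1, -0.1]
finger_gap: 0.647
```

```bash
python3 -m jog '[{"delta_pos":[0,0,-15],"delta_rot":[0,0,0]},{"delta_pos":[0,0,-24],"delta_rot":[0,0,0]},{"delta_pos":[0,0,-24],"delta_rot":[0,0,0]},{"delta_pos":[0,0,-24],"delta_rot":[0,0,0]}]'

```

```text
t: 13.25
tcp_pos: [431.0, -129.9, 31.6]
tool_rot: [0.055, 0.998, -0.0, 0.001]
contact_force: [-0.5, -0.3, 0.4]
finger_gap: 0.64
```

```bash
python3 -m jog '[{"delta_pos":[0,2.8,0],"delta_rot":[0,0,0]},{"delta_pos":[0,2.8,0],"delta_rot":[0,0,0]}]'
python3 -m jog '[{"delta_pos":[0,0,0],"delta_rot":[0,0,0]},{"delta_pos":[0,0,0],"delta_rot":[0,0,0]},{"delta_pos":[0,0,0],"delta_rot":[0,0,0]},{"delta_pos":[0,0,0],"delta_rot":[0,0,0]},{"delta_pos":[0,0,0],"delta_rot":[0,0,0]}]' 18 60
python3 -m jog '[{"delta_pos":[0,0,30],"delta_rot":[0,0,0]},{"delta_pos":[20,-10,70],"delta_rot":[0,0,3]},{"delta_pos":[55,-25,80],"delta_rot":[0,0,6]},{"delta_pos":[100,-50,80],"delta_rot":[0,0,6]},{"delta_pos":[145,-70,80],"delta_rot":[0,0,6]}]'
python3 -m jog '[{"delta_pos":[32,-14,0],"delta_rot":[0,0,0]},{"delta_pos":[32,-14,0],"delta_rot":[0,0,0]},{"delta_pos":[32,-14,0],"delta_rot":[0,0,0]},{"delta_pos":[32,-14,0],"delta_rot":[0,0,0]}]'
python3 - <<'E'
from h import *
held("ph_pen","w9")
E
```

```text
t: 13.45
tcp_pos: [430.7, -126.3, 31.4]
tool_rot: [0.054, 0.999, 0.0, 0.001]
contact_force: [-0.5, -0.4, -1.0]
finger_gap: 0.644
t: 13.95
tcp_pos: [430.3, -126.6, 31.2]
tool_rot: [0.055, 0.999, 0.0, 0.0]
contact_force: [-2.3, 0.4, 7.8]
finger_gap: 0.326
t: 14.45
tcp_pos: [575.9, -197.4, 111.6]
tool_rot: [0.002, 1.0, -0.0, 0.001]
contact_force: [0.1, 0.0, -1.8]
finger_gap: 0.328
t: 14.85
tcp_pos: [604.9, -209.7, 110.0]
tool_rot: [0.002, 1.0, 0.0, -0.001]
contact_force: [0.0, 0.7, -1.3]
finger_gap: 0.33
tcp [ 605.  -209.6  110.3] toolyaw -0.004 obj [ 6.04379e+02 -2.09656e+02 -2.00000e-03  1.14000e-01] conf 0.76
to seat: d [ 5.6 -2.4] yaw deg -0.38
```

View pics/w9.png

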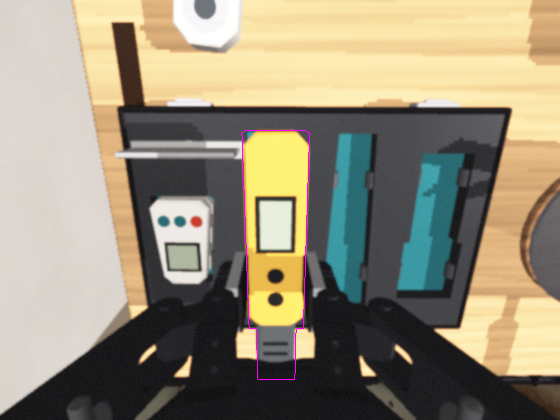

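```bash
python3 -m jog '[{"delta_pos":[5.6,-2.6,-20],"delta_rot":[0,0,-0.4]},{"delta_pos":[5.6,-2.6,-40],"delta_rot":[0,0,-0.4]},{"delta_pos":[5.6,-2.6,-47],"delta_rot":[0,0,-0.4]},{"delta_pos":[5.6,-2.6,-47],"delta_rot":[0,0,-0.4]},{"delta_pos":[5.6,-2.6,-47],"delta_rot":[0,0,-0.4]}]'
python3 - <<'E'
from h import *
held("ph_pen","w10",13)
E
python3 -m jog '[{"delta_pos":[0,0,-4],"delta_rot":[0,0,0]},{"delta_pos":[0,0,-8],"delta_rot":[0,0,0]},{"delta_pos":[0,0,-8],"delta_rot":[0,0,0]}]'

```

```text
t: 15.45
tcp_pos: [612.3, -213.0, 64.3]
tool_rot: [0.006, 1.0, -0.0, 0.0]
contact_force: [0.2, 0.7, -0.9]
finger_gap: 0.331
tcp [ 612.6 -213.1   64.7] toolyaw -0.012 obj [ 6.11646e+02 -2.12918e+02 -7.00000e-03  1.39000e-01] conf 0.56
to seat: d [-1.6  0.8] yaw deg -0.09
t: 15.85
tcp_pos: [612.4, -213.0, 55.7]
tool_rot: [0.006, 1.0, -0.0, 0.0]
contact_force: [1.2, -0.2, 0.8]
finger_gap: 0.33
```

View pics/w10.png

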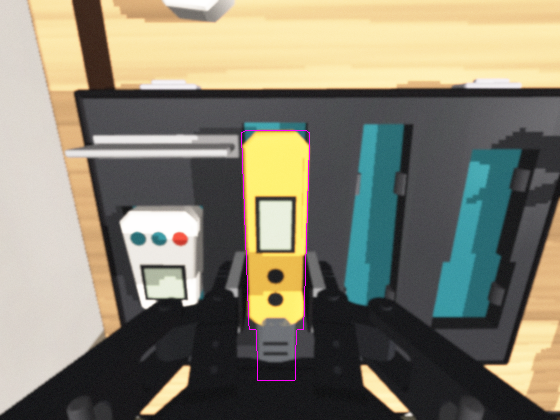

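```bash
python3 -m jog '[{"delta_pos":[-1,0.6,-1.5],"delta_rot":[0,0,0]},{"delta_pos":[-1,0.6,-3],"delta_rot":[0,0,0]},{"delta_pos":[-1,0.6,-3],"delta_rot":[0,0,0]}]'
python3 -m jog '[{"delta_pos":[0,0,-2],"delta_rot":[0,0,0]},{"delta_pos":[0,0,-4],"delta_rot":[0,0,0]},{"delta_pos":[0,0,-4],"delta_rot":[0,0,0]}]'

```

```text
t: 16.15
tcp_pos: [612.3, -212.8, 53.7]
tool_rot: [0.006, 1.0, -0.0, 0.001]
contact_force: [0.5, -0.1, 4.5]
finger_gap: 0.328
t: 16.45
tcp_pos: [611.8, -212.6, 49.1]
tool_rot: [0.006, 1.0, -0.0, 0.001]
contact_force: [1.3, -0.7, 5.1]
finger_gap: 0.328
```

```bash
python3 -m jog '[{"delta_pos":[0,0,-1.5],"delta_rot":[0,0,0]},{"delta_pos":[0,0,-2.5],"delta_rot":[0,0,0]}]'
python3 -m jog '[{"delta_pos":[0,0,4],"delta_rot":[0,0,0]},{"delta_pos":[0,0,4],"delta_rot":[0,0,0]},{"delta_pos":[0,0,4],"delta_rot":[0,0,0]},{"delta_pos":[0,0,24],"delta_rot":[0,0,0]},{"delta_pos":[0,0,34],"delta_rot":[0,0,0]}]' 40
python3 -m jog '[{"delta_pos":[-2,0,0],"delta_rot":[0,0,0]},{"delta_pos":[-2,0,0],"delta_rot":[0,0,0]},{"delta_pos":[-2,0,-10],"delta_rot":[0,0,0]},{"delta_pos":[-2,0,-18],"delta_rot":[0,0,0]}]' 0

```

```text
t: 16.65
tcp_pos: [611.8, -212.7, 49.0]
tool_rot: [0.006, 1.0, 0.0, 0.001]
contact_force: [-6.4, 1.7, 27.4]
finger_gap: 0.327
t: 17.15
tcp_pos: [611.0, -212.4, 80.3]
tool_rot: [0.006, 1.0, -0.0, -0.0]
contact_force: [-0.4, 0.4, 0.5]
finger_gap: 0.468
t: 17.55
tcp_pos: [608.4, -212.0, 60.5]
tool_rot: [0.006, 1.0, 0.0, -0.001]
contact_force: [-0.2, 0.4, -0.6]
finger_gap: -0.002
```

```bash
python3 -m jog '[{"delta_pos":[0,0,-2],"delta_rot":[0,0,0]},{"delta_pos":[0,0,-4],"delta_rot":[0,0,0]},{"delta_pos":[0,0,-6],"delta_rot":[0,0,0]}]'
python3 -m jog '[{"delta_pos":[0,0,40],"delta_rot":[0,0,0]},{"delta_pos":[-10,30,80],"delta_rot":[0,0,4]},{"delta_pos":[-40,60,110],"delta_rot":[0,0,8]},{"delta_pos":[-80,90,110],"delta_rot":[0,0,12]},{"delta_pos":[-115,110,110],"delta_rot":[0,0,14]}]' 55
python3 -m jog '[{"delta_pos":[0,0,0],"delta_rot":[0,0,0]}]'
python3 - <<'E'
from h import *
o=observe();print(o["tcp_pos"],toolyaw(o))
for n in ("wrist","top"):
    p=vision.read_camera(n); im=p["image"].copy()
    for nm in ["thermometer","refractometer"]:
        r=spotter.cut_out(p,nm)
        if r:
            f=fit(p,nm,r[0]["pixels"]); print(n,nm,r[0]["conf"],np.round(f,3))
            outline(p,im,nm,*f[:3],18)
    cv2.imwrite(f"pics/{n}11.png",im[:,:,::-1])
E
```

```text
t: 17.85
tcp_pos: [607.7, -211.8, 57.8]
tool_rot: [0.006, 1.0, 0.001, -0.002]
contact_force: [-12.9, 5.3, 32.3]
finger_gap: 0.005
t: 18.35
tcp_pos: [493.3, -100.3, 166.8]
tool_rot: [-0.118, 0.993, 0.0, 0.001]
contact_force: [-0.1, -0.2, -0.0]
finger_gap: 0.646
t: 18.45
tcp_pos: [488.9, -99.1, 165.3]
tool_rot: [-0.118, 0.993, 0.002, -0.002]
contact_force: [0.2, -0.5, -0.1]
finger_gap: 0.646
[488.87889467 -99.08859464 165.34144444] 0.23665643565422112
wrist thermometer 0.66 [4.27536e+02 1.12000e-01 2.46000e-01 1.01000e-01]
wrist refractometer 0.68 [ 4.29301e+02 -2.46859e+02 -1.28000e-01  9.50000e-02]
top thermometer 0.65 [4.26977e+02 6.13000e-01 2.52000e-01 8.50000e-02]
top refractometer 0.59 [ 4.25362e+02 -2.56626e+02 -2.87000e-01  1.55800e+00]
```

View pics/wrist11.png

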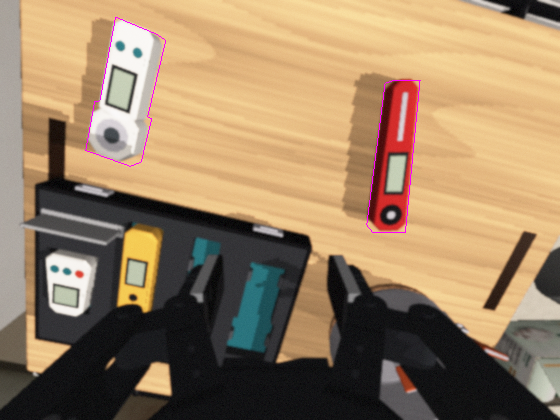

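View pics/top11.png

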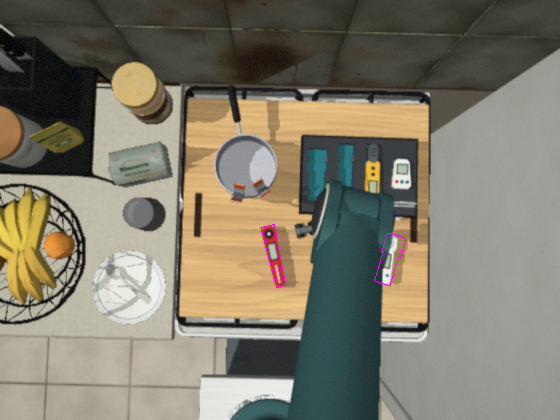

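```bash
python3 -m jog '[{"delta_pos":[-24,40,0],"delta_rot":[0,0,0.6]},{"delta_pos":[-48,80,-10],"delta_rot":[0,0,0.6]},{"delta_pos":[-62,99.5,-45],"delta_rot":[0,0,0.6]},{"delta_pos":[-62,99.5,-90],"delta_rot":[0,0,0.6]},{"delta_pos":[-62,99.5,-115],"delta_rot":[0,0,0.6]}]'
python3 -m jog '[{"delta_pos":[0,0,-10],"delta_rot":[0,0,0]},{"delta_pos":[0,0,-19],"delta_rot":[0,0,0]},{"delta_pos":[0,0,-19],"delta_rot":[0,0,0]},{"delta_pos":[0,0,-19],"delta_rot":[0,0,0]}]'

```

```text
t: 19.25
tcp_pos: [431.3, -2.4, 48.7]
tool_rot: [-0.122, 0.993, -0.0, -0.001]
contact_force: [-0.8, 0.3, -0.3]
finger_gap: 0.644
t: 19.65
tcp_pos: [433.0, -3.1, 32.7]
tool_rot: [-0.121, 0.993, -0.0, 0.001]
contact_force: [0.0, -0.0, 0.6]
finger_gap: 0.65
```

```bash
python3 -m jog '[{"delta_pos":[-5.8,3.5,-1],"delta_rot":[0,0,0]},{"delta_pos":[-5.8,3.5,-1],"delta_rot":[0,0,0]},{"delta_pos":[-5.8,3.5,-1],"delta_rot":[0,0,0]}]'
python3 -m jog '[{"delta_pos":[0,0,0],"delta_rot":[0,0,0]},{"delta_pos":[0,0,0],"delta_rot":[0,0,0]},{"delta_pos":[0,0,0],"delta_rot":[0,0,0]},{"delta_pos":[0,0,0],"delta_rot":[0,0,0]},{"delta_pos":[0,0,0],"delta_rot":[0,0,0]}]' 16 60
python3 -m jog '[{"delta_pos":[0,0,30],"delta_rot":[0,0,0]},{"delta_pos":[10,-10,70],"delta_rot":[0,0,-7]},{"delta_pos":[40,-35,80],"delta_rot":[0,0,-14.5]},{"delta_pos":[78,-65,80],"delta_rot":[0,0,-14.5]},{"delta_pos":[114,-98,80],"delta_rot":[0,0,-14.5]}]'
python3 -m jog '[{"delta_pos":[34,-30,0],"delta_rot":[0,0,0]},{"delta_pos":[66,-55,0],"delta_rot":[0,0,0]},{"delta_pos":[66,-55,0],"delta_rot":[0,0,0]},{"delta_pos":[66,-55,0],"delta_rot":[0,0,0]},{"delta_pos":[66,-55,0],"delta_rot":[0,0,0]}]'
python3 - <<'E'
from h import *
held("thermometer","w12")
E
```

```text
t: 19.95
tcp_pos: [426.4, 0.9, 31.6]
tool_rot: [-0.122, 0.993, 0.0, 0.001]
contact_force: [0.7, 0.2, 0.1]
finger_gap: 0.644
t: 20.45
tcp_pos: [426.5, 0.6, 31.6]
tool_rot: [-0.121, 0.993, 0.0, 0.0]
contact_force: [-2.1, -1.3, 9.3]
finger_gap: 0.293
t: 20.95
tcp_pos: [542.0, -97.5, 112.0]
tool_rot: [0.004, 1.0, 0.0, 0.001]
contact_force: [1.0, 0.8, -0.6]
finger_gap: 0.292
t: 21.45
tcp_pos: [605.0, -151.2, 110.4]
tool_rot: [0.005, 1.0, 0.001, -0.001]
contact_force: [1.3, 0.2, -0.4]
finger_gap: 0.293
tcp [ 605.2 -151.   110.7] toolyaw -0.009 obj [ 6.05653e+02 -1.51282e+02 -8.00000e-03  1.51000e-01] conf 0.91
to seat: d [ 4.7 -2. ] yaw deg -0.08
```

View pics/w12.png

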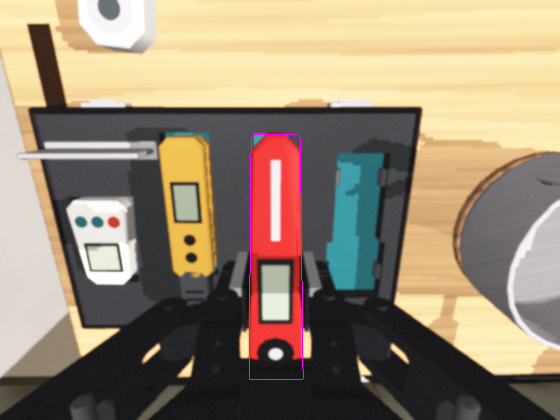

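```bash
python3 -m jog '[{"delta_pos":[4.2,-1.8,-20],"delta_rot":[0,0,0]},{"delta_pos":[4.2,-1.8,-40],"delta_rot":[0,0,0]},{"delta_pos":[4.2,-1.8,-47],"delta_rot":[0,0,0]},{"delta_pos":[4.2,-1.8,-47],"delta_rot":[0,0,0]},{"delta_pos":[4.2,-1.8,-47],"delta_rot":[0,0,0]}]'
python3 - <<'E'
from h import *
held("thermometer","w13",13.5)
E

```

```text
t: 22.05
tcp_pos: [610.8, -153.9, 64.8]
tool_rot: [0.005, 1.0, -0.0, 0.0]
contact_force: [-0.3, -0.9, -1.7]
finger_gap: 0.294
tcp [ 611.  -154.1   65.1] toolyaw -0.01 obj [ 5.32729e+02 -1.74658e+02 -7.00000e-03  9.32000e-01] conf 0.68
to seat: d [77.7 21.4] yaw deg -0.11
```

View pics/w13.png

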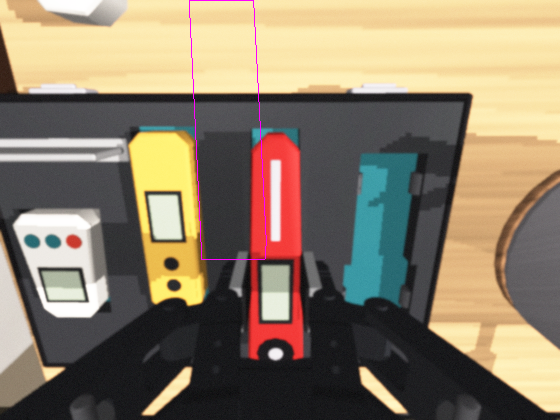

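```bash
python3 -m jog '[{"delta_pos":[-0.5,0.2,-4],"delta_rot":[0,0,0]},{"delta_pos":[-0.5,0.2,-8],"delta_rot":[0,0,0]},{"delta_pos":[-0.5,0.2,-10],"delta_rot":[0,0,0]},{"delta_pos":[-0.5,0.2,-10],"delta_rot":[0,0,0]}]'
python3 -m jog '[{"delta_pos":[0,0,-2],"delta_rot":[0,0,0]},{"delta_pos":[0,0,-4],"delta_rot":[0,0,0]},{"delta_pos":[0,0,-6],"delta_rot":[0,0,0]}]'
python3 -m jog '[{"delta_pos":[0,0,-1],"delta_rot":[0,0,0]},{"delta_pos":[0,0,-1],"delta_rot":[0,0,0]}]'

```

```text
t: 22.55
tcp_pos: [610.4, -154.0, 54.1]
tool_rot: [0.005, 1.0, -0.0, 0.0]
contact_force: [0.7, -0.3, -0.7]
finger_gap: 0.291
t: 22.85
tcp_pos: [610.4, -154.0, 49.4]
tool_rot: [0.005, 1.0, 0.0, 0.0]
contact_force: [-6.4, 2.6, 24.2]
finger_gap: 0.297
t: 23.05
tcp_pos: [610.4, -154.0, 49.4]
tool_rot: [0.005, 1.0, 0.0, 0.0]
contact_force: [-5.5, 2.3, 17.3]
finger_gap: 0.292
```

```bash
python3 -m jog '[{"delta_pos":[0,0,4],"delta_rot":[0,0,0]},{"delta_pos":[0,0,4],"delta_rot":[0,0,0]},{"delta_pos":[0,0,4],"delta_rot":[0,0,0]},{"delta_pos":[0,0,24],"delta_rot":[0,0,0]},{"delta_pos":[0,0,34],"delta_rot":[0,0,0]}]' 38
python3 -m jog '[{"delta_pos":[0,0,0],"delta_rot":[0,0,0]},{"delta_pos":[0,0,0],"delta_rot":[0,0,0]},{"delta_pos":[0,0,-10],"delta_rot":[0,0,0]},{"delta_pos":[0,0,-18],"delta_rot":[0,0,0]}]' 0
python3 -m jog '[{"delta_pos":[0,0,-2],"delta_rot":[0,0,0]},{"delta_pos":[0,0,-4],"delta_rot":[0,0,0]},{"delta_pos":[0,0,-6],"delta_rot":[0,0,0]}]'

```

```text
t: 23.55
tcp_pos: [610.1, -154.1, 81.4]
tool_rot: [0.005, 1.0, -0.0, 0.0]
contact_force: [0.1, -0.7, 1.0]
finger_gap: 0.448
t: 23.95
tcp_pos: [609.3, -153.7, 61.5]
tool_rot: [0.005, 1.0, 0.0, -0.001]
contact_force: [-0.9, -0.0, 0.3]
finger_gap: 0.003
t: 24.25
tcp_pos: [609.3, -153.9, 57.8]
tool_rot: [0.005, 1.0, 0.0, -0.001]
contact_force: [-9.0, 1.5, 22.2]
finger_gap: 0.007
```

Thermometer home (top at 57.8). Next the refractometer.

```bash
python3 -m jog '[{"delta_pos":[0,0,40],"delta_rot":[0,0,0]},{"delta_pos":[-20,-15,80],"delta_rot":[0,0,-3]},{"delta_pos":[-60,-35,110],"delta_rot":[0,0,-6]},{"delta_pos":[-95,-60,110],"delta_rot":[0,0,-6]},{"delta_pos":[-125,-80,110],"delta_rot":[0,0,-6]}]' 60
python3 -m jog '[{"delta_pos":[0,0,0],"delta_rot":[0,0,0]},{"delta_pos":[0,0,0],"delta_rot":[0,0,0]},{"delta_pos":[0,0,0],"delta_rot":[0,0,0]}]'
python3 - <<'E'
from h import *
o=observe();print(o["tcp_pos"],toolyaw(o))
for n in ("wrist","top"):
    p=vision.read_camera(n); im=p["image"].copy()
    for nm in ["refractometer"]:
        r=spotter.cut_out(p,nm)
        if r:
            f=fit(p,nm,r[0]["pixels"]); print(n,nm,r[0]["conf"],np.round(f,3))
            outline(p,im,nm,*f[:3],18)
    cv2.imwrite(f"pics/{n}14.png",im[:,:,::-1])
E
```

```text
t: 24.75
tcp_pos: [483.7, -235.7, 168.6]
tool_rot: [0.058, 0.998, -0.001, 0.001]
contact_force: [-0.0, 0.4, 0.2]
finger_gap: 0.7
t: 25.05
tcp_pos: [486.0, -233.2, 167.1]
tool_rot: [0.057, 0.998, 0.0, 0.0]
contact_force: [0.8, 0.1, -0.3]
finger_gap: 0.697
[ 486.03701649 -233.20509421  167.1435488 ] -0.11313037245566226
top refractometer 0.61 [ 590.884 -140.15    -1.619    0.935]
```

View pics/wrist14.png

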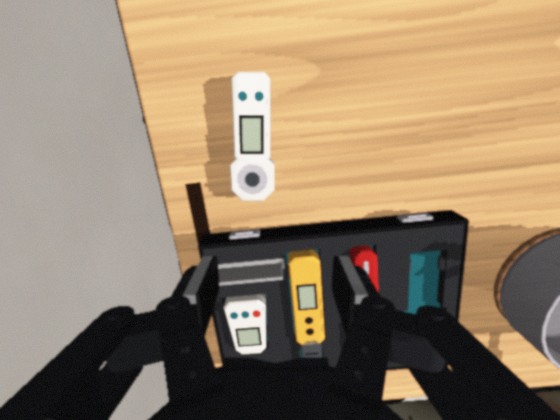

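```bash
python3 - <<'E'
from h import *
p=vision.read_camera("wrist"); im=p["image"].copy()
r=spotter.cut_out(p,"refractometer")
if r:
    f=fit(p,"refractometer",r[0]["pixels"]); print(r[0]["conf"],np.round(f,3))
# colour blob fallback
g=((im.min(2)>150)).astype(np.uint8); g[220:]=0; g[:, :200]=0; g[:,320:]=0
g=cv2.morphologyEx(g,cv2.MORPH_CLOSE,np.ones((25,9)))
f=fit(p,"refractometer",g>0); print(np.round(f,3))
outline(p,im,"refractometer",*f[:3],18)
cv2.imwrite("pics/w15.png",cv2.resize(im[40:240,180:340,::-1],None,fx=3,fy=3))
E
```

```text
0.83 [ 4.29404e+02 -2.47549e+02 -1.19000e-01  7.00000e-02]
[ 4.28235e+02 -2.47251e+02 -1.15000e-01  2.34000e-01]
```

View pics/w15.png

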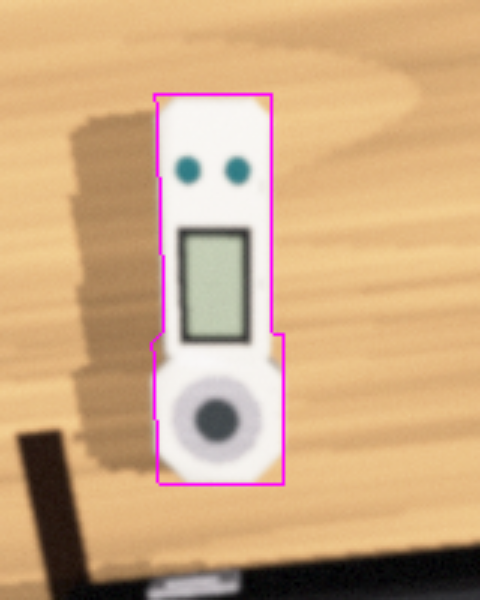

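```bash
python3 -m jog '[{"delta_pos":[-40,-9,-10],"delta_rot":[0,0,-0.3]},{"delta_pos":[-60,-13.8,-50],"delta_rot":[0,0,-0.3]},{"delta_pos":[-60,-13.8,-90],"delta_rot":[0,0,-0.3]},{"delta_pos":[-60,-13.8,-115],"delta_rot":[0,0,-0.3]},{"delta_pos":[-60,-13.8,-115],"delta_rot":[0,0,-0.3]}]'
python3 -m jog '[{"delta_pos":[0,0,-10],"delta_rot":[0,0,0]},{"delta_pos":[0,0,-20],"delta_rot":[0,0,0]},{"delta_pos":[0,0,-20],"delta_rot":[0,0,0]},{"delta_pos":[0,0,-20],"delta_rot":[0,0,0]}]'

```

```text
t: 25.85
tcp_pos: [422.7, -246.6, 49.2]
tool_rot: [0.06, 0.998, 0.001, -0.003]
contact_force: [-0.5, 1.1, -0.5]
finger_gap: 0.702
t: 26.25
tcp_pos: [425.4, -247.9, 32.5]
tool_rot: [0.06, 0.998, -0.0, 0.0]
contact_force: [1.2, -1.5, 0.2]
finger_gap: 0.701
```

```bash
python3 -m jog '[{"delta_pos":[0,0,-1],"delta_rot":[0,0,0]},{"delta_pos":[0,0,-1],"delta_rot":[0,0,0]},{"delta_pos":[0,0,-1],"delta_rot":[0,0,0]},{"delta_pos":[0,0,-1],"delta_rot":[0,0,0]},{"delta_pos":[0,0,-1],"delta_rot":[0,0,0]}]' 20 60
python3 -m jog '[{"delta_pos":[0,0,30],"delta_rot":[0,0,0]},{"delta_pos":[10,10,70],"delta_rot":[0,0,3]},{"delta_pos":[45,40,85],"delta_rot":[0,0,6.2]},{"delta_pos":[80,70,85],"delta_rot":[0,0,6.2]},{"delta_pos":[114,98,85],"delta_rot":[0,0,6.2]}]'
python3 -m jog '[{"delta_pos":[34,30,0],"delta_rot":[0,0,0]},{"delta_pos":[66,58,0],"delta_rot":[0,0,0]},{"delta_pos":[66,58,0],"delta_rot":[0,0,0]},{"delta_pos":[66,58,0],"delta_rot":[0,0,0]},{"delta_pos":[66,58,0],"delta_rot":[0,0,0]}]'
python3 - <<'E'
from h import *
held("refractometer","w16",13.5)
E
```

```text
t: 26.75
tcp_pos: [425.4, -247.9, 31.9]
tool_rot: [0.06, 0.998, -0.0, 0.001]
contact_force: [-0.9, 1.0, 5.7]
finger_gap: 0.355
t: 27.25
tcp_pos: [540.6, -148.4, 117.3]
tool_rot: [0.006, 1.0, 0.0, 0.001]
contact_force: [0.7, -0.5, -2.3]
finger_gap: 0.352
t: 27.75
tcp_pos: [603.8, -93.0, 115.8]
tool_rot: [0.007, 1.0, -0.0, -0.001]
contact_force: [0.3, -0.1, -1.9]
finger_gap: 0.35
tcp [603.8 -93.3 115.9] toolyaw -0.014 obj [ 6.07616e+02 -9.30250e+01 -1.40000e-02  1.42000e-01] conf 0.64
to seat: d [3.5 3.6] yaw deg 0.28
```

View pics/w16.png

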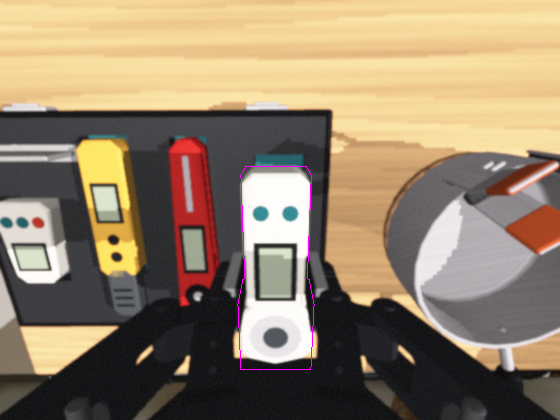

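```bash
python3 -m jog '[{"delta_pos":[1.8,2,-20],"delta_rot":[0,0,0.2]},{"delta_pos":[1.8,2,-40],"delta_rot":[0,0,0.2]},{"delta_pos":[1.8,2,-52],"delta_rot":[0,0,0.2]},{"delta_pos":[1.8,2,-52],"delta_rot":[0,0,0.2]},{"delta_pos":[1.8,2,-52],"delta_rot":[0,0,0.2]}]'
python3 - <<'E'
from h import *
held("refractometer","w17",13.5)
E

```

```text
t: 28.35
tcp_pos: [606.8, -90.4, 64.5]
tool_rot: [0.005, 1.0, -0.0, 0.0]
contact_force: [-0.5, 0.1, -1.7]
finger_gap: 0.352
tcp [607.2 -90.3  64.9] toolyaw -0.009 obj [ 6.10627e+02 -9.07000e+01 -1.30000e-02  1.55000e-01] conf 0.62
to seat: d [0.5 1.3] yaw deg 0.25
```

View pics/w17.png

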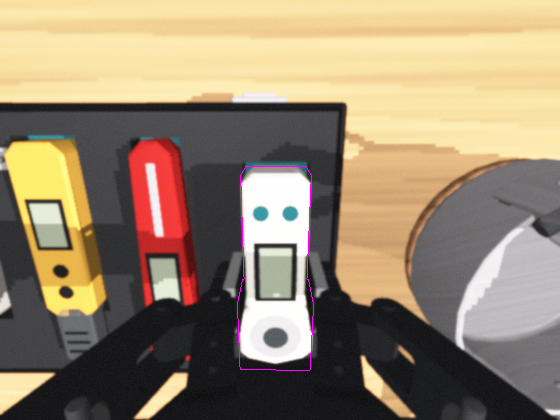

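Aligned. Press in.

```bash
python3 -m jog '[{"delta_pos":[0.2,0.3,-4],"delta_rot":[0,0,0]},{"delta_pos":[0.2,0.3,-8],"delta_rot":[0,0,0]},{"delta_pos":[0.2,0.3,-10],"delta_rot":[0,0,0]},{"delta_pos":[0.2,0.3,-10],"delta_rot":[0,0,0]}]'
python3 -m jog '[{"delta_pos":[0,0,-2],"delta_rot":[0,0,0]},{"delta_pos":[0,0,-4],"delta_rot":[0,0,0]},{"delta_pos":[0,0,-6],"delta_rot":[0,0,0]},{"delta_pos":[0,0,-6],"delta_rot":[0,0,0]}]'

```

```text
t: 28.85
tcp_pos: [607.8, -89.7, 54.8]
tool_rot: [0.004, 1.0, -0.0, 0.001]
contact_force: [0.8, -0.8, 3.1]
finger_gap: 0.352
t: 29.25
tcp_pos: [607.6, -89.6, 49.6]
tool_rot: [0.004, 1.0, 0.0, 0.001]
contact_force: [-2.2, 0.8, 13.5]
finger_gap: 0.356
```

```bash
python3 -m jog '[{"delta_pos":[0,0,-1.5],"delta_rot":[0,0,0]},{"delta_pos":[0,0,-1.5],"delta_rot":[0,0,0]}]'
python3 -m jog '[{"delta_pos":[0,0,4],"delta_rot":[0,0,0]},{"delta_pos":[0,0,4],"delta_rot":[0,0,0]},{"delta_pos":[0,0,4],"delta_rot":[0,0,0]},{"delta_pos":[0,0,24],"delta_rot":[0,0,0]},{"delta_pos":[0,0,34],"delta_rot":[0,0,0]}]' 43
python3 -m jog '[{"delta_pos":[3,0,0],"delta_rot":[0,0,0]},{"delta_pos":[3,0,0],"delta_rot":[0,0,0]},{"delta_pos":[3,0,-10],"delta_rot":[0,0,0]},{"delta_pos":[3,0,-16],"delta_rot":[0,0,0]}]' 0
python3 -m jog '[{"delta_pos":[0,0,-2],"delta_rot":[0,0,0]},{"delta_pos":[0,0,-4],"delta_rot":[0,0,0]},{"delta_pos":[0,0,-5],"delta_rot":[0,0,0]}]'

```

```text
t: 29.45
tcp_pos: [607.6, -89.6, 49.5]
tool_rot: [0.004, 1.0, 0.0, 0.001]
contact_force: [-7.5, 1.1, 24.1]
finger_gap: 0.353
t: 29.95
tcp_pos: [607.0, -89.5, 80.8]
tool_rot: [0.004, 1.0, -0.0, -0.0]
contact_force: [0.4, -0.2, 0.0]
finger_gap: 0.504
t: 30.35
tcp_pos: [609.0, -89.2, 62.8]
tool_rot: [0.004, 1.0, 0.0, -0.001]
contact_force: [-0.0, 0.1, 0.0]
finger_gap: -0.0
t: 30.65
tcp_pos: [609.2, -89.4, 59.9]
tool_rot: [0.004, 1.0, 0.0, -0.001]
contact_force: [-5.6, 0.5, 12.2]
finger_gap: -0.001
```

```bash
python3 -m jog '[{"delta_pos":[0,0,40],"delta_rot":[0,0,0]},{"delta_pos":[-20,0,90],"delta_rot":[0,0,0]},{"delta_pos":[-50,20,130],"delta_rot":[0,0,-8]},{"delta_pos":[-90,40,140],"delta_rot":[0,0,-16]},{"delta_pos":[-130,60,140],"delta_rot":[0,0,-24]}]' 70
python3 - <<'E'
from h import *
o=observe();print(o["tcp_pos"],toolyaw(o),o["joints"].round(2))
for n in ("wrist","top"):
    p=vision.read_camera(n); im=p["image"].copy()
    cv2.imwrite(f"pics/{n}18.png",im[:,:,::-1])
E
```

```text
t: 31.15
tcp_pos: [480.3, -29.0, 201.8]
tool_rot: [0.215, 0.977, 0.001, 0.003]
contact_force: [0.5, 0.5, 0.6]
finger_gap: 0.818
[480.34334702 -29.03348255 201.8427171 ] -0.4335815695457632 [-0.35  0.22  0.39  2.06 -0.11  0.88  1.24]
```

View pics/wrist18.png

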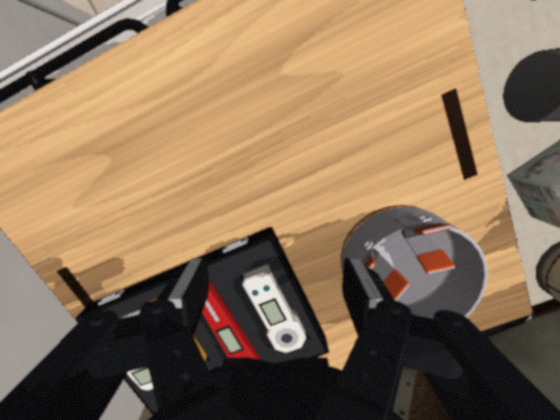

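View pics/top18.png

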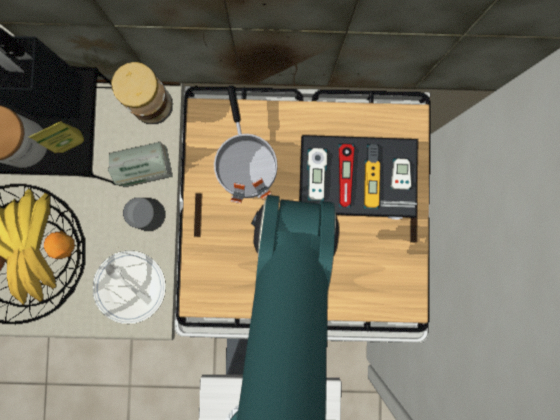

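```bash
python3 -m jog '[{"delta_pos":[20,15,0],"delta_rot":[0,0,-8]},{"delta_pos":[40,30,0],"delta_rot":[0,0,-16]},{"delta_pos":[65,45,0],"delta_rot":[0,0,-24]},{"delta_pos":[87,59,0],"delta_rot":[0,0,-31]},{"delta_pos":[87,59,0],"delta_rot":[0,0,-31]}]' 70
python3 -m jog '[{"delta_pos":[0,0,0],"delta_rot":[0,0,0]},{"delta_pos":[0,0,0],"delta_rot":[0,0,0]},{"delta_pos":[0,0,0],"delta_rot":[0,0,0]}]'
python3 - <<'E'
from h import *
for n in ("wrist",):
    p=vision.read_camera(n); im=p["image"].copy()
    o=observe();print(o["tcp_pos"],np.degrees(toolyaw(o))+90, p["eye"]-o["tcp_pos"])
    for c,ang in (((558,80),-12),((566.5,30),33)):
        for s in (-1,1):
            q=np.array([[c[0]+s*16*np.cos(np.radians(ang)),c[1]+s*16*np.sin(np.radians(ang)),131.]])
            u=proj(p,q)[0]; cv2.circle(im,tuple(int(round(t)) for t in u),3,(255,0,255),1); print(u.round(0))
    cv2.imwrite(f"pics/{n}19.png",im[:,:,::-1])
E
```

```text
t: 31.75
tcp_pos: [569.8, 32.0, 199.2]
tool_rot: [0.464, 0.886, 0.0, 0.001]
contact_force: [-0.1, 0.1, -0.2]
finger_gap: 0.817
t: 32.05
tcp_pos: [566.4, 28.6, 199.6]
tool_rot: [0.466, 0.885, -0.0, -0.0]
contact_force: [0.2, -0.1, -0.6]
finger_gap: 0.821
[566.48533848  28.74730016 199.71348357] 34.502878133467945 [-44.54384749  65.13569953 141.47947831]
[291. 143.]
[320. 175.]
[255. 220.]
[297. 221.]
```

View pics/wrist19.png

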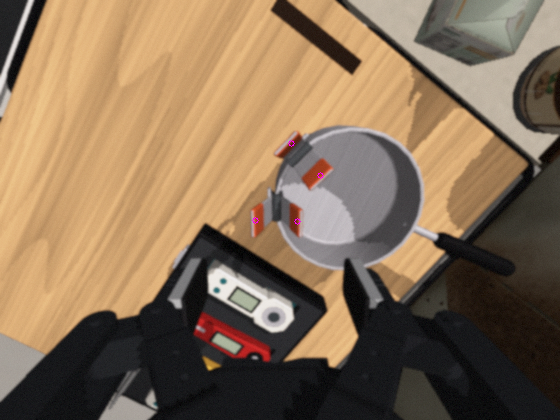

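```bash
cat >> h.py <<'E'
def orange(tag=None,z=130,cam="wrist"):
    p=vision.read_camera(cam); im=p["image"]; r,g,b=[im[...,k].astype(int) for k in range(3)]
    o=((r>110)&(g<r*.55)&(b<r*.40)&(r-b>70)).astype(np.uint8)
    n,lab,st,cen=cv2.connectedComponentsWithStats(o)
    out=[]
    for i in range(1,n):
        if st[i,4]>40:
            w=unproj(p,cen[i],z)[0]; out.append(w); print(st[i].tolist(),cen[i].round(1),w.round(1))
    if tag:
        im=im.copy(); im[o>0]=(255,0,255); cv2.imwrite(f"pics/{tag}.png",im[:,:,::-1])
    return p,out
E
python3 - <<'E'
from h import *
p,o=orange("w20")
E
```

```text
[277, 134, 24, 22, 53] [288.8 144. ] [542.2  82.  130. ]
[302, 159, 29, 29, 373] [315.7 172.7] [570.   76.3 130. ]
[252, 203, 11, 33, 250] [258.  218.2] [554.9  23.4 130. ]
[290, 204, 10, 31, 176] [294.6 217.7] [577.7  39.5 130. ]
[194, 313, 76, 48, 1177] [231.2 337.6] [597.  -82.9 130. ]
```

View pics/w20.png

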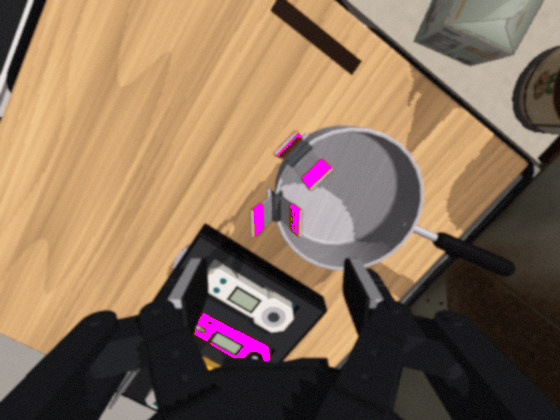

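```bash
python3 -m jog '[{"delta_pos":[0,2.6,-30],"delta_rot":[0,0,0.5]},{"delta_pos":[0,2.6,-60],"delta_rot":[0,0,0.5]},{"delta_pos":[0,2.6,-84],"delta_rot":[0,0,0.5]},{"delta_pos":[0,2.6,-84],"delta_rot":[0,0,0.5]},{"delta_pos":[0,2.6,-84],"delta_rot":[0,0,0.5]}]' 60
python3 - <<'E'
from h import *
p,o=orange("w21")
print(observe()["tcp_pos"])
E
```

```text
t: 32.65
tcp_pos: [567.1, 31.8, 116.0]
tool_rot: [0.462, 0.887, -0.0, 0.0]
contact_force: [-0.2, 0.2, -0.3]
finger_gap: 0.703
[272, 151, 41, 37, 159] [293.3 168.6] [542.   82.1 130. ]
[312, 189, 50, 50, 1194] [335.  212.3] [569.5  76.7 130. ]
[233, 253, 21, 56, 697] [244.2 277.7] [554.1  24.5 130. ]
[292, 254, 19, 53, 519] [301.1 277.5] [577.   40.6 130. ]
[135, 370, 33, 31, 389] [152.2 383.7] [548.8 -62.3 130. ]
[567.74481823  31.86866428 116.79491338]
```

View pics/w21.png

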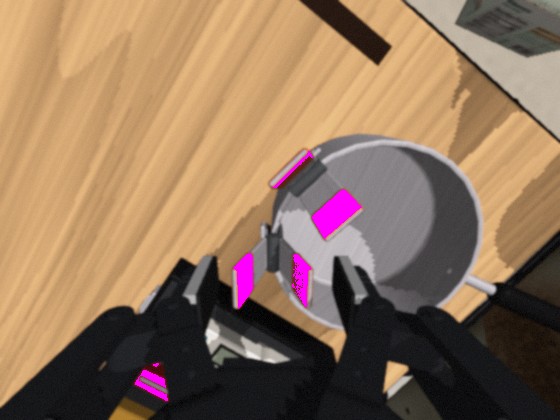

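```bash
python3 -m jog '[{"delta_pos":[-1.8,0.5,-1],"delta_rot":[0,0,0]},{"delta_pos":[-1.8,0.5,-1],"delta_rot":[0,0,0]},{"delta_pos":[-1.8,0.5,-1],"delta_rot":[0,0,0]},{"delta_pos":[-1.8,0.5,-1],"delta_rot":[0,0,0]},{"delta_pos":[-1.8,0.5,-1],"delta_rot":[0,0,0]}]' 16 35
python3 -m jog '[{"delta_pos":[0,0,0],"delta_rot":[0,0,0]},{"delta_pos":[0,0,0],"delta_rot":[0,0,0]},{"delta_pos":[0,0,0],"delta_rot":[0,0,0]}]'
python3 - <<'E'
from h import *
p,o=orange("w22")
print(observe()["tcp_pos"])
E
```

```text
t: 33.2
tcp_pos: [568.4, 33.6, 118.1]
tool_rot: [0.461, 0.887, 0.003, 0.003]
contact_force: [-0.9, 2.1, 12.9]
finger_gap: 0.192
t: 33.5
tcp_pos: [568.4, 33.6, 118.1]
tool_rot: [0.461, 0.887, 0.003, 0.003]
contact_force: [-0.2, 1.5, 12.5]
finger_gap: 0.188
[268, 152, 40, 37, 161] [288.4 169.7] [542.  82. 130.]
[308, 190, 48, 48, 1141] [329.9 212.4] [569.5  76.8 130. ]
[258, 256, 10, 49, 210] [263.9 273.4] [562.5  32.7 130. ]
[284, 272, 7, 37, 82] [285.9 288.7] [576.7  31.8 130. ]
[174, 378, 15, 15, 70] [181.6 385.8] [565.1 -54.6 130. ]
[568.40845392  33.57779732 118.12119346]
```

View pics/w22.png

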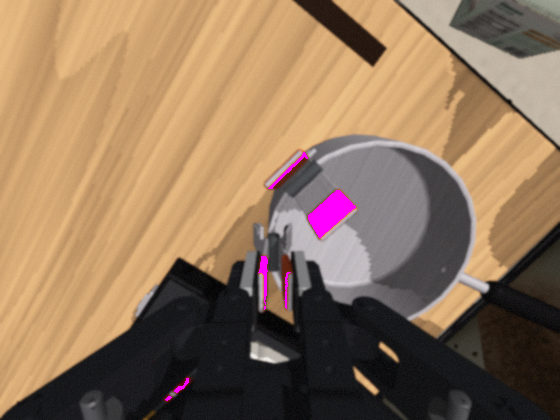

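```bash
python3 -m jog '[{"delta_pos":[0,0,8],"delta_rot":[0,0,0]},{"delta_pos":[0,0,18],"delta_rot":[0,0,0]},{"delta_pos":[0,0,30],"delta_rot":[0,0,0]},{"delta_pos":[0,0,50],"delta_rot":[0,0,0]},{"delta_pos":[0,0,60],"delta_rot":[0,0,0]}]'
python3 - <<'E'
from h import *
p,o=orange("w23")
q=vision.read_camera("side")["image"]; cv2.imwrite("pics/side23.png",q[:,:,::-1])
E
```

```text
t: 34.05
tcp_pos: [565.9, 32.5, 176.6]
tool_rot: [0.462, 0.887, 0.001, 0.001]
contact_force: [0.6, 0.5, 0.0]
finger_gap: 0.194
[275, 142, 27, 25, 78] [288.6 152.8] [542.1  82.3 130. ]
[303, 170, 32, 32, 488] [317.8 184.8] [569.8  76.4 130. ]
[283, 255, 8, 54, 140] [285.7 277.2] [592.8   8.5 130. ]
[258, 256, 10, 52, 200] [263.7 273.9] [578.2   1.6 130. ]
```

View pics/w23.png

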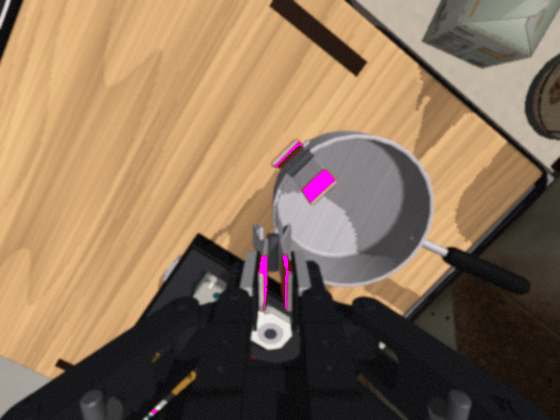

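View pics/side23.png

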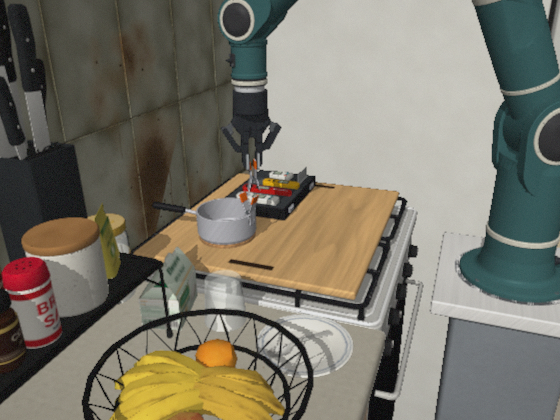

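```bash
python3 - <<'E'
from h import *
im=cv2.imread("pics/top0.png"); g=im.mean(2)
print(g[196:212,384:414:4].astype(int).T)
print(unproj(TOP0,[[380.5,201.8],[416,202.6],[398.3,202.2]],76).round(1))
b=cv2.resize(im[190:220,370:425],None,fx=14,fy=14,interpolation=cv2.INTER_CUBIC); cv2.imwrite("pics/dock.png",b)
E
```

```text
[[ 63  62  61  60  89 129 162 142 138 154 117  71  62  63  64  61]
 [ 64  62  60  58  74 106 143 128 138 171 137  73  64  64  63  67]
 [ 61  60  59  62  70 120 154 130 119 152 126  70  63  63  63  63]
 [ 61  59  60  60  64 113 152 137 124 157 133  73  63  62  63  65]
 [ 61  60  62  59  78 135 161 129 101 132 125  76  66  62  62  63]
 [ 64  64  58  63  68 118 157 146 109 133 131  82  66  61  61  65]
 [ 61  62  57  58  68 103 136 145 120 138 141 100  66  61  59  64]
 [ 61  59  61  65  61  87 127 158 136 134 143 108  70  63  59  61]]
[[ 549.3 -226.6   76. ]
 [ 549.6 -303.2   76. ]
 [ 549.4 -265.    76. ]]
```

View pics/dock.png

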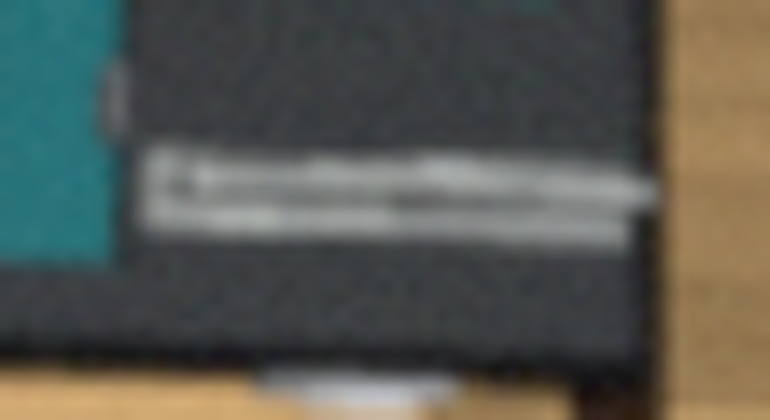

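```bash
python3 -m jog '[{"delta_pos":[-3,-40,0],"delta_rot":[0,0,-7]},{"delta_pos":[-6,-85,0],"delta_rot":[0,0,-14]},{"delta_pos":[-10,-130,0],"delta_rot":[0,0,-21]},{"delta_pos":[-15,-175,0],"delta_rot":[0,0,-28]},{"delta_pos":[-18,-220,0],"delta_rot":[0,0,-35.5]}]'
python3 -m jog '[{"delta_pos":[0,-40,0],"delta_rot":[0,0,0]},{"delta_pos":[0,-80,-10],"delta_rot":[0,0,0]},{"delta_pos":[0,-80,-10],"delta_rot":[0,0,0]},{"delta_pos":[0,-80,-10],"delta_rot":[0,0,0]},{"delta_pos":[0,-80,-10],"delta_rot":[0,0,0]}]'
python3 - <<'E'
from h import *
p=vision.read_camera("wrist"); im=p["image"].copy(); o=observe(); print(o["tcp_pos"],np.degrees(toolyaw(o))+90,o["finger_gap"])
np.save("pics/p24.npy",p,allow_pickle=True)
for x,y,z in ((547.9,-267.2-36,76),(547.9,-267.2+36,76),(547.9,-267.2,76)):
    u=proj(p,[x,y,z])[0]; print(u); cv2.circle(im,tuple(int(round(t)) for t in u),3,(255,0,255),1)
cv2.imwrite("pics/w24.png",im[:,:,::-1])
E
```

```text
t: 34.65
tcp_pos: [546.2, -188.8, 174.0]
tool_rot: [0.712, 0.702, -0.0, -0.001]
contact_force: [0.7, 0.5, -0.9]
finger_gap: 0.188
t: 35.15
tcp_pos: [547.2, -265.8, 163.9]
tool_rot: [0.709, 0.705, 0.0, -0.001]
contact_force: [-0.2, 0.6, -0.9]
finger_gap: 0.189
[ 547.4884661  -265.48878392  164.1836504 ] 179.66991314933944 0.19273726290210927
[275.52810036 254.63549661]
[274.95802591 171.99239535]
[275.25607181 215.19980073]
```

View pics/w24.png

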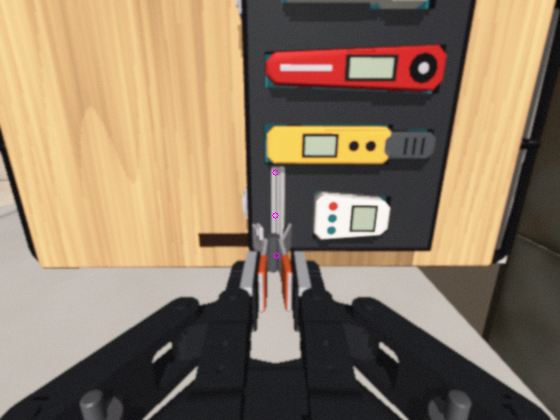

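```bash
cd pics; python3 -c "
import cv2
im=cv2.imread('w24.png')[155:275,235:325];cv2.imwrite('w24z.png',cv2.resize(im,None,fx=6,fy=5,interpolation=cv2.INTER_CUBIC))"
```

```text
(no output)
```

View pics/w24z.png

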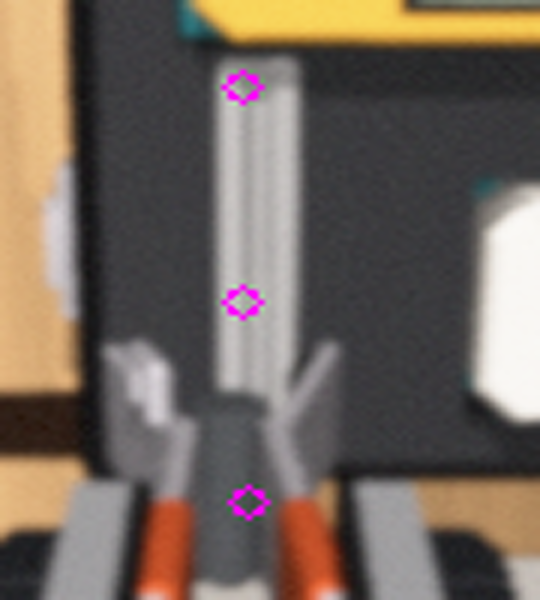

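```bash
python3 - <<'E'
from h import *
p=np.load("pics/p24.npy",allow_pickle=True).item()
print(p["eye"])
print("plate top",unproj(p,[[276.8,185],[276.8,200],[276.8,220]],76).round(1))
print("plate +y end z76, rows",unproj(p,[[276,166],[276,170]],76).round(1))
print("foot edges z48",unproj(p,[[270.5,190],[284.5,190]],48).round(1))
print("jaw mid z112",unproj(p,[[272.3,225]],112).round(1),"pivot z140",unproj(p,[[273.7,245]],140).round(1))
g=p["image"][170:222:6,262:292].mean(2).astype(int); print(g)
E
```

```text
[ 548.45049219 -186.71033758  305.57827803]
plate top [[ 549.3 -241.7   76. ]
 [ 549.2 -254.2   76. ]
 [ 549.2 -271.4   76. ]]
plate +y end z76, rows [[ 548.7 -226.5   76. ]
 [ 548.7 -229.6   76. ]]
foot edges z48 [[ 543.7 -253.    48. ]
 [ 556.3 -253.1   48. ]]
jaw mid z112 [[ 545.9 -261.9  112. ]] pivot z140 [[ 547.  -264.2  140. ]]
[[ 58  62  61  61  63  58  58  61  84 131 165 167 152 135 128 133 133 129
  130 138 144 131 108  70  48  42  42  44  43  41]
 [ 61  63  62  62  61  61  63  66  94 142 182 194 188 173 162 175 184 180
  180 191 194 182 146  95  64  56  58  59  58  63]
 [ 62  63  63  61  65  58  65  67  95 145 183 194 187 166 163 176 185 177
  180 192 194 181 146  94  65  61  63  59  62  59]
 [ 63  64  63  59  64  59  61  66  92 143 181 193 189 171 159 175 183 178
  180 193 193 183 146  96  65  60  64  58  63  55]
 [ 61  62  62  62  62  62  63  65  94 141 182 198 189 170 161 176 180 174
  180 191 193 181 145  95  65  64  58  59  59  57]
 [ 61  63  62  61  64  62  62  67  93 141 181 195 188 171 161 175 182 174
  178 191 195 177 143  92  65  60  65  60  57  59]
 [ 59  61  62  60  64  63  61  66  94 140 183 194 188 171 164 174 182 175
  176 188 189 173 135  89  64  61  60  58  62  58]
 [ 64  63  61  64  62  61  61  67  92 141 180 193 189 170 164 181 183 181
  178 186 192 172 129  86  64  59  62  57  57  58]
 [ 62  62  60  61  62  63  60  61  91 137 175 194 188 171 164 178 178 177
  174 186 188 163 119  80  63  60  60  58  59  60]]
```

```bash
python3 -m jog '[{"delta_pos":[2.4,-16.5,0],"delta_rot":[0,0,0]},{"delta_pos":[2.4,-16.5,-10],"delta_rot":[0,0,0]},{"delta_pos":[2.4,-16.5,-20],"delta_rot":[0,0,0]},{"delta_pos":[2.4,-16.5,-25],"delta_rot":[0,0,0]},{"delta_pos":[2.4,-16.5,-25],"delta_rot":[0,0,0]}]'
python3 - <<'E'
from h import *
p=vision.read_camera("wrist"); im=p["image"].copy(); o=observe(); print(o["tcp_pos"],np.degrees(toolyaw(o))+90,o["finger_gap"])
cv2.imwrite("pics/w25.png",cv2.resize(im[150:300,215:335,::-1],None,fx=5,fy=4,interpolation=cv2.INTER_CUBIC))
q=vision.read_camera("side")["image"]; cv2.imwrite("pics/side25.png",cv2.resize(q[120:240,200:340,::-1],None,fx=5,fy=5,interpolation=cv2.INTER_CUBIC))
E
```

```text
t: 35.7
tcp_pos: [548.8, -283.0, 138.1]
tool_rot: [0.71, 0.704, -0.0, -0.001]
contact_force: [-0.6, 0.5, 0.2]
finger_gap: 0.186
[ 549.18974508 -283.39068912  138.78657885] 179.55479031194477 0.19084300197545867
```

View pics/w25.png

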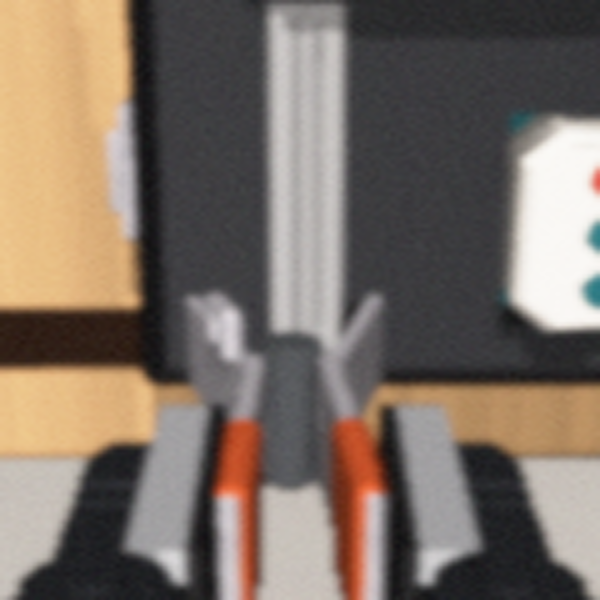

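View pics/side25.png

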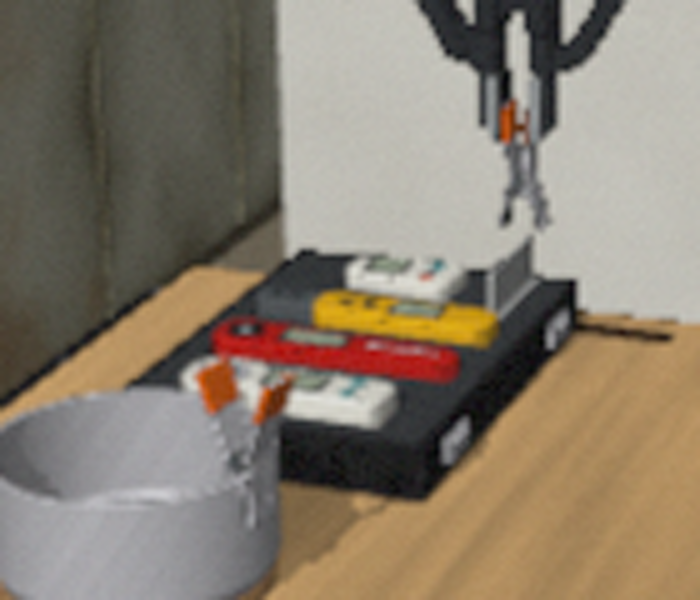

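```bash
python3 -m jog '[{"delta_pos":[1.8,0.5,-6],"delta_rot":[0,0,0]},{"delta_pos":[1.8,0.5,-12],"delta_rot":[0,0,0]},{"delta_pos":[1.8,0.5,-18],"delta_rot":[0,0,0]},{"delta_pos":[1.8,0.5,-18],"delta_rot":[0,0,0]}]'
python3 -m jog '[{"delta_pos":[0,0,-4],"delta_rot":[0,0,0]},{"delta_pos":[0,0,-8],"delta_rot":[0,0,0]},{"delta_pos":[0,0,-10],"delta_rot":[0,0,0]},{"delta_pos":[0,0,-10],"delta_rot":[0,0,0]}]'
python3 - <<'E'
from h import *
p=vision.read_camera("wrist"); im=p["image"].copy(); o=observe(); print(o["tcp_pos"])
cv2.imwrite("pics/w26.png",cv2.resize(im[150:300,215:335,::-1],None,fx=5,fy=4,interpolation=cv2.INTER_CUBIC))
q=vision.read_camera("side")["image"]; cv2.imwrite("pics/side26.png",cv2.resize(q[120:240,200:340,::-1],None,fx=5,fy=5,interpolation=cv2.INTER_CUBIC))
E
```

```text
t: 36.2
tcp_pos: [550.7, -282.9, 120.4]
tool_rot: [0.71, 0.704, -0.0, -0.001]
contact_force: [-0.4, 0.3, -0.2]
finger_gap: 0.19
t: 36.6
tcp_pos: [551.1, -283.2, 111.2]
tool_rot: [0.71, 0.704, -0.0, -0.0]
contact_force: [0.3, 0.3, -0.5]
finger_gap: 0.189
[ 551.31475026 -283.34725565  111.44917095]
```

View pics/w26.png

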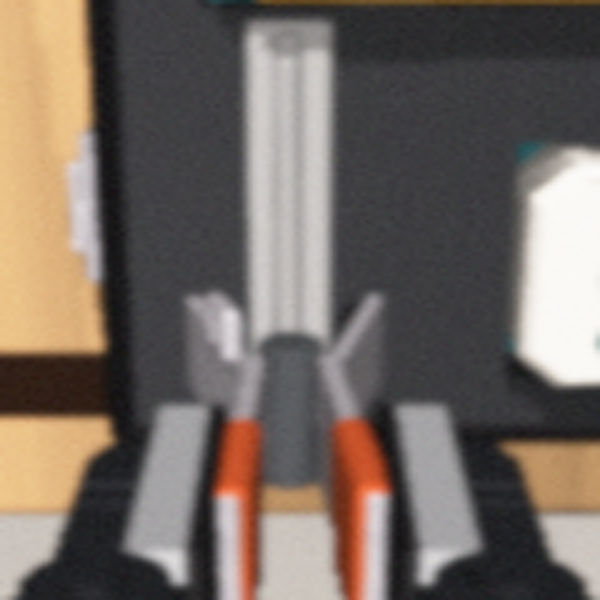

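View pics/side26.png

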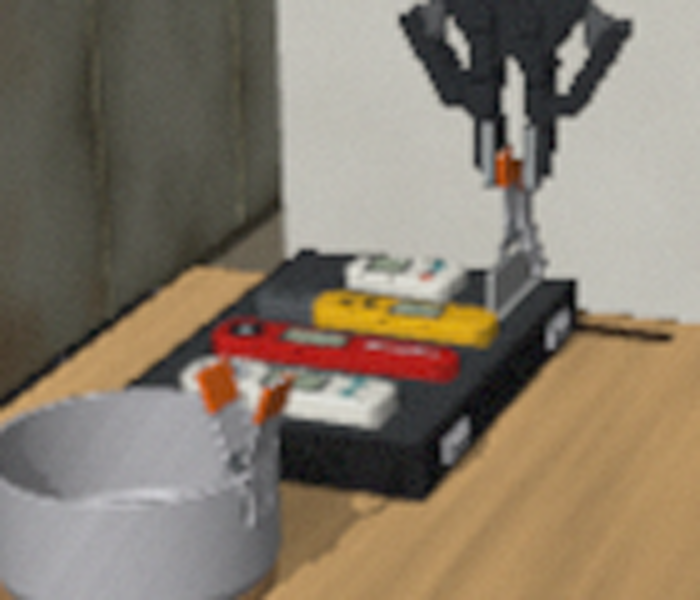

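Plate is centred between the jaws. Down to contact.

```bash
python3 -m jog '[{"delta_pos":[0,0,-2],"delta_rot":[0,0,0]},{"delta_pos":[0,0,-4],"delta_rot":[0,0,0]},{"delta_pos":[0,0,-4],"delta_rot":[0,0,0]}]'
python3 -m jog '[{"delta_pos":[0,0,-1],"delta_rot":[0,0,0]},{"delta_pos":[0,0,-2],"delta_rot":[0,0,0]},{"delta_pos":[0,0,-2],"delta_rot":[0,0,0]}]'
```

```text
t: 37.0
tcp_pos: [552.3, -283.7, 108.6]
tool_rot: [0.71, 0.704, 0.001, 0.001]
contact_force: [0.5, 0.7, 5.3]
finger_gap: 0.189
t: 37.3
tcp_pos: [553.1, -284.1, 108.0]
tool_rot: [0.71, 0.704, 0.001, 0.002]
contact_force: [-0.4, 1.4, 11.8]
finger_gap: 0.191
```

```bash
python3 -m jog '[{"delta_pos":[0,0,0],"delta_rot":[0,0,0]},{"delta_pos":[0,0,0],"delta_rot":[0,0,0]},{"delta_pos":[0,0,0],"delta_rot":[0,0,0]},{"delta_pos":[0,0,0],"delta_rot":[0,0,0]},{"delta_pos":[0,0,0],"delta_rot":[0,0,0]}]' 58
python3 -m jog '[{"delta_pos":[0,0,20],"delta_rot":[0,0,0]},{"delta_pos":[0,0,60],"delta_rot":[0,0,0]},{"delta_pos":[0,0,80],"delta_rot":[0,0,0]},{"delta_pos":[0,0,80],"delta_rot":[0,0,0]},{"delta_pos":[0,0,80],"delta_rot":[0,0,0]}]'
python3 - <<'E'
from h import *
p,o=orange(None,120); im=p["image"].copy()
cv2.imwrite("pics/w27.png",im[:,:,::-1])
q=vision.read_camera("side")["image"]; cv2.imwrite("pics/side27.png",cv2.resize(q[120:240,200:340,::-1],None,fx=5,fy=5,interpolation=cv2.INTER_CUBIC))
E
```

```text
t: 37.8
tcp_pos: [551.2, -283.3, 105.3]
tool_rot: [0.71, 0.704, -0.0, -0.0]
contact_force: [-0.4, 0.4, 0.2]
finger_gap: 0.68
t: 38.3
tcp_pos: [551.3, -283.1, 185.5]
tool_rot: [0.71, 0.704, 0.0, 0.0]
contact_force: [0.6, -0.9, -0.5]
finger_gap: 0.684
[261, 26, 169, 43, 3802] [344.6  47. ] [ 596.4 -165.4  120. ]
[246, 210, 13, 34, 268] [253.7 225.2] [ 535.9 -284.6  120. ]
[287, 210, 11, 34, 255] [291.  225.1] [ 563.9 -284.7  120. ]
```

View pics/w27.png

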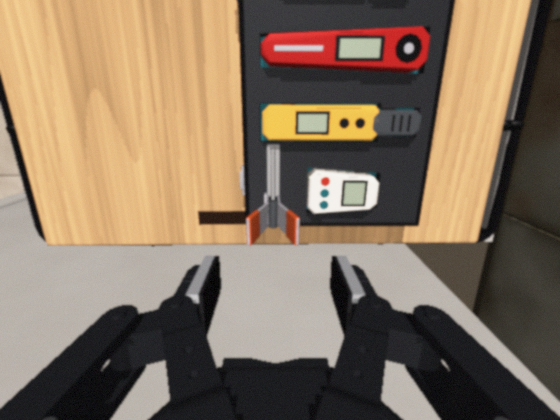

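View pics/side27.png

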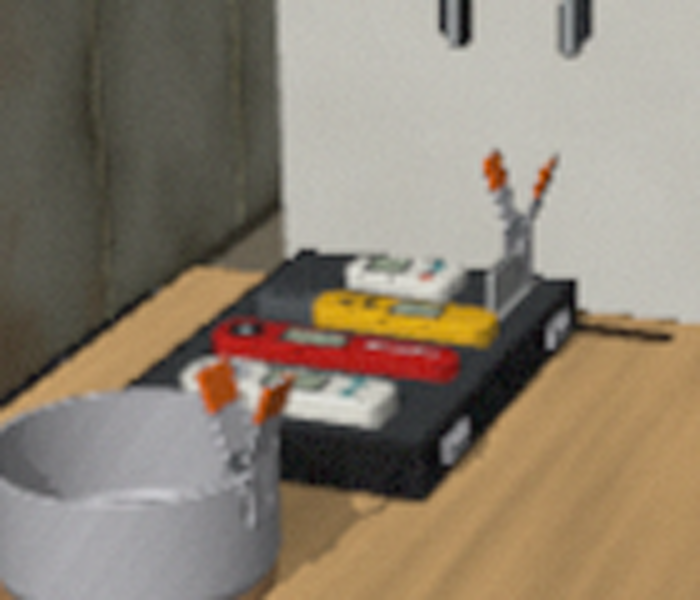

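```bash
python3 -m jog '[{"delta_pos":[0,40,15],"delta_rot":[0,0,-4]},{"delta_pos":[0,85,15],"delta_rot":[0,0,-8]},{"delta_pos":[1,130,15],"delta_rot":[0,0,-11]},{"delta_pos":[2,175,15],"delta_rot":[0,0,-11]},{"delta_pos":[3,220,15],"delta_rot":[0,0,-11]}]' 60
python3 -m jog '[{"delta_pos":[0,45,0],"delta_rot":[0,0,0]},{"delta_pos":[1,90,0],"delta_rot":[0,0,0]},{"delta_pos":[2,135,0],"delta_rot":[0,0,0]},{"delta_pos":[2,142,0],"delta_rot":[0,0,0]},{"delta_pos":[2,142,0],"delta_rot":[0,0,0]}]' 60
python3 -m jog '[{"delta_pos":[0,0,-40],"delta_rot":[0,0,0]},{"delta_pos":[0,0,-50],"delta_rot":[0,0,0]},{"delta_pos":[0,0,-50],"delta_rot":[0,0,0]},{"delta_pos":[0,0,-50],"delta_rot":[0,0,0]}]'
python3 - <<'E'
from h import *
p,o=orange("w28"); q=observe(); print(q["tcp_pos"],np.degrees(toolyaw(q))+90)
E
```

```text
t: 38.9
tcp_pos: [553.4, -61.4, 199.3]
tool_rot: [0.774, 0.633, -0.001, -0.001]
contact_force: [1.5, -0.3, 1.0]
finger_gap: 0.703
t: 39.4
tcp_pos: [555.6, 80.6, 199.3]
tool_rot: [0.773, 0.635, -0.001, -0.0]
contact_force: [-0.2, -1.1, 0.1]
finger_gap: 0.705
t: 39.8
tcp_pos: [556.8, 77.2, 151.1]
tool_rot: [0.775, 0.632, -0.0, 0.0]
contact_force: [-0.8, -0.6, 0.4]
finger_gap: 0.706
[292, 223, 13, 43, 393] [297.3 242.2] [571.5  79.2 130. ]
[243, 224, 15, 42, 160] [249.  239.8] [543.3  86.6 130. ]
[383, 376, 46, 32, 696] [402.2 390.5] [625.2 -52.  130. ]
[557.20354741  77.62395661 151.60568302] 168.44312051925192
```

View pics/w28.png

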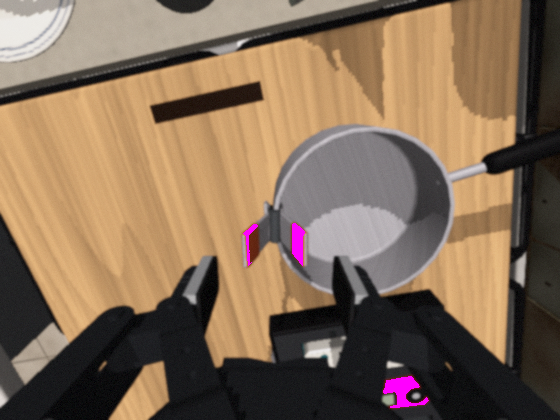

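```bash
python3 -m jog '[{"delta_pos":[0,3.5,-20],"delta_rot":[0,0,0]},{"delta_pos":[0,3.5,-36],"delta_rot":[0,0,0]},{"delta_pos":[0,3.5,-36],"delta_rot":[0,0,0]},{"delta_pos":[0,3.5,-36],"delta_rot":[0,0,0]}]'
python3 - <<'E'
from h import *
p,o=orange("w29"); q=observe(); print(q["tcp_pos"],np.degrees(toolyaw(q))+90)
E
```

```text
t: 40.25
tcp_pos: [556.5, 81.8, 114.8]
tool_rot: [0.774, 0.633, -0.0, 0.0]
contact_force: [0.7, -0.1, -0.4]
finger_gap: 0.701
[297, 255, 19, 55, 673] [304.8 279.6] [571.7  80.3 130. ]
[238, 256, 19, 55, 263] [245.4 276.7] [543.5  87.6 130. ]
[402, 411, 40, 9, 253] [422.7 416. ] [623.8 -23.2 130. ]
[556.85085361  81.79261075 115.19810883] 168.5099867622963
```

View pics/w29.png

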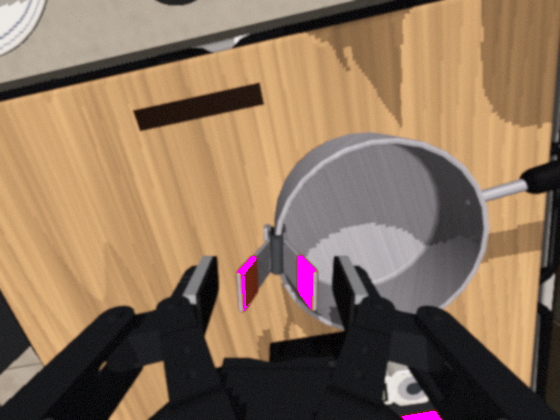

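```bash
python3 -m jog '[{"delta_pos":[0.8,0.5,0],"delta_rot":[0,0,0]},{"delta_pos":[0.8,0.5,0],"delta_rot":[0,0,0]},{"delta_pos":[0.8,0.5,0],"delta_rot":[0,0,0]},{"delta_pos":[0.8,0.5,0],"delta_rot":[0,0,0]},{"delta_pos":[0.8,0.5,0],"delta_rot":[0,0,0]}]' 16 35
python3 -m jog '[{"delta_pos":[0,0,0],"delta_rot":[0,0,0]},{"delta_pos":[0,0,0],"delta_rot":[0,0,0]},{"delta_pos":[0,0,0],"delta_rot":[0,0,0]}]'
python3 -m jog '[{"delta_pos":[0,0,8],"delta_rot":[0,0,0]},{"delta_pos":[0,0,18],"delta_rot":[0,0,0]},{"delta_pos":[0,0,30],"delta_rot":[0,0,0]},{"delta_pos":[0,0,50],"delta_rot":[0,0,0]},{"delta_pos":[0,0,65],"delta_rot":[0,0,0]}]'
python3 - <<'E'
from h import *
p=vision.read_camera("wrist"); im=p["image"]
cv2.imwrite("pics/w30.png",im[:,:,::-1]); print(observe()["tcp_pos"])
E
```

```text
t: 40.8
tcp_pos: [560.5, 83.0, 117.7]
tool_rot: [0.774, 0.633, 0.003, 0.002]
contact_force: [0.4, 0.3, 12.2]
finger_gap: 0.186
t: 41.1
tcp_pos: [560.5, 83.0, 117.6]
tool_rot: [0.774, 0.633, 0.003, 0.002]
contact_force: [1.6, 0.3, 12.7]
finger_gap: 0.192
t: 41.6
tcp_pos: [557.4, 82.6, 181.1]
tool_rot: [0.774, 0.633, 0.0, 0.0]
contact_force: [0.4, -0.3, -0.6]
finger_gap: 0.195
[558.83517124  82.71978302 183.35562055]
```

View pics/w30.png

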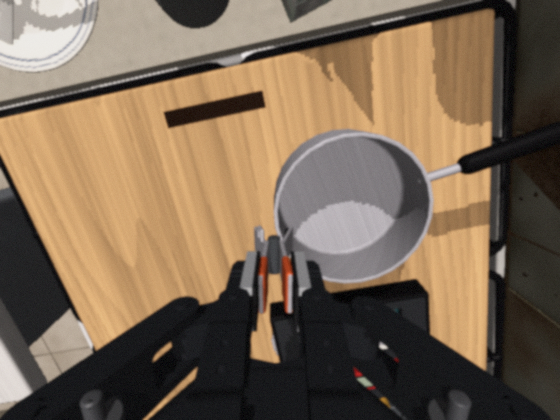

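```bash
python3 -m jog '[{"delta_pos":[-1,-40,0],"delta_rot":[0,0,4]},{"delta_pos":[-3,-85,0],"delta_rot":[0,0,8]},{"delta_pos":[-5,-130,0],"delta_rot":[0,0,11]},{"delta_pos":[-7,-175,0],"delta_rot":[0,0,11]},{"delta_pos":[-7,-220,0],"delta_rot":[0,0,11]}]'
python3 -m jog '[{"delta_pos":[0,-40,0],"delta_rot":[0,0,0]},{"delta_pos":[0,-80,0],"delta_rot":[0,0,0]},{"delta_pos":[0,-110,0],"delta_rot":[0,0,0]},{"delta_pos":[0,-115,-20],"delta_rot":[0,0,0]},{"delta_pos":[0,-115,-40],"delta_rot":[0,0,0]}]'
python3 -m jog '[{"delta_pos":[0,0,0],"delta_rot":[0,0,0]},{"delta_pos":[0,0,0],"delta_rot":[0,0,0]},{"delta_pos":[0,0,0],"delta_rot":[0,0,0]}]'
python3 - <<'E'
from h import *
p=vision.read_camera("wrist"); im=p["image"].copy(); o=observe(); print(o["tcp_pos"],np.degrees(toolyaw(o))+90,o["finger_gap"])
cv2.imwrite("pics/w31.png",cv2.resize(im[150:300,215:335,::-1],None,fx=5,fy=4,interpolation=cv2.INTER_CUBIC))
q=vision.read_camera("side")["image"]; cv2.imwrite("pics/side31.png",cv2.resize(q[120:240,200:340,::-1],None,fx=5,fy=5,interpolation=cv2.INTER_CUBIC))
E
```

```text
t: 42.15
tcp_pos: [549.6, -138.9, 179.7]
tool_rot: [0.71, 0.704, 0.0, -0.0]
contact_force: [1.1, 0.4, 0.1]
finger_gap: 0.188
t: 42.65
tcp_pos: [549.9, -254.8, 139.7]
tool_rot: [0.711, 0.703, 0.0, 0.001]
contact_force: [0.1, 0.1, -0.2]
finger_gap: 0.189
t: 42.95
tcp_pos: [550.8, -252.3, 140.6]
tool_rot: [0.71, 0.704, 0.0, 0.001]
contact_force: [-0.3, 0.2, -0.4]
finger_gap: 0.191
[ 550.96037652 -252.26199189  140.73906352] 179.579181139536 0.18979071970253958
```

View pics/w31.png

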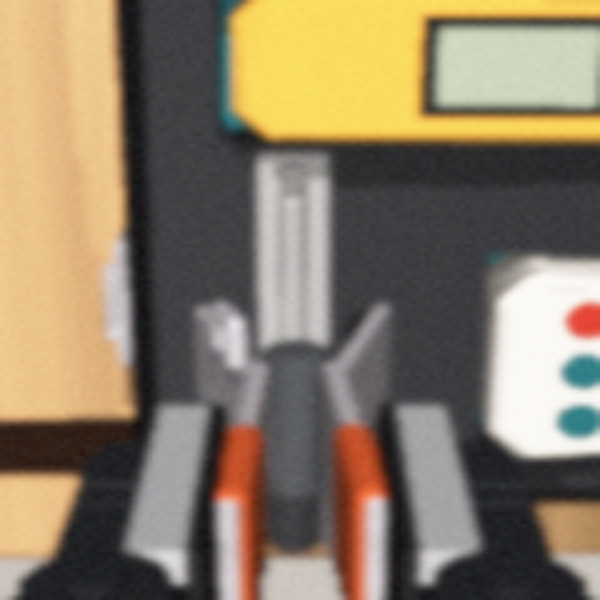

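View pics/side31.png

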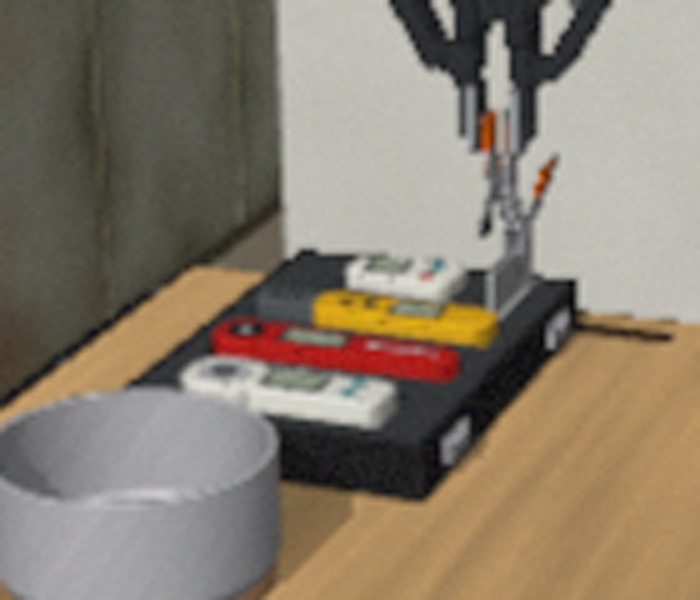

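```bash
python3 -m jog '[{"delta_pos":[0,-1,-8],"delta_rot":[0,0,0]},{"delta_pos":[0,-1,-16],"delta_rot":[0,0,0]},{"delta_pos":[0,-1,-24],"delta_rot":[0,0,0]},{"delta_pos":[0,-1,-28],"delta_rot":[0,0,0]},{"delta_pos":[0,-1,-28],"delta_rot":[0,0,0]}]'
python3 -m jog '[{"delta_pos":[0,0,-2],"delta_rot":[0,0,0]},{"delta_pos":[0,0,-4],"delta_rot":[0,0,0]},{"delta_pos":[0,0,-6],"delta_rot":[0,0,0]},{"delta_pos":[0,0,-6],"delta_rot":[0,0,0]}]'
```

```text
t: 43.55
tcp_pos: [549.6, -253.1, 110.5]
tool_rot: [0.71, 0.704, -0.0, -0.001]
contact_force: [-0.7, -0.2, -0.6]
finger_gap: 0.188
t: 43.95
tcp_pos: [552.2, -254.1, 107.6]
tool_rot: [0.71, 0.704, 0.001, 0.002]
contact_force: [0.2, 1.0, 8.9]
finger_gap: 0.195
```

```bash
python3 -m jog '[{"delta_pos":[0,0,0],"delta_rot":[0,0,0]},{"delta_pos":[0,0,0],"delta_rot":[0,0,0]},{"delta_pos":[0,0,0],"delta_rot":[0,0,0]},{"delta_pos":[0,0,0],"delta_rot":[0,0,0]},{"delta_pos":[0,0,0],"delta_rot":[0,0,0]}]' 58
python3 -m jog '[{"delta_pos":[0,0,20],"delta_rot":[0,0,0]},{"delta_pos":[0,0,60],"delta_rot":[0,0,0]},{"delta_pos":[0,0,90],"delta_rot":[0,0,0]},{"delta_pos":[0,20,110],"delta_rot":[0,0,0]},{"delta_pos":[0,50,110],"delta_rot":[0,0,0]}]'
python3 -m jog '[{"delta_pos":[-20,45,10],"delta_rot":[0,0,0]},{"delta_pos":[-50,80,10],"delta_rot":[0,0,0]},{"delta_pos":[-80,110,10],"delta_rot":[0,0,0]},{"delta_pos":[-110,130,10],"delta_rot":[0,0,0]},{"delta_pos":[-110,130,10],"delta_rot":[0,0,0]}]'
python3 - <<'E'
from h import *
p,o=orange(None,120,"top"); im=p["image"]
cv2.imwrite("pics/t32.png",cv2.resize(im[110:230,280:430,::-1],None,fx=5,fy=5,interpolation=cv2.INTER_CUBIC))
cv2.imwrite("pics/t32f.png",im[:,:,::-1])
q=vision.read_camera("side")["image"]; cv2.imwrite("pics/side32.png",cv2.resize(q[120:240,200:340,::-1],None,fx=5,fy=5,interpolation=cv2.INTER_CUBIC))
p,o=orange("w32",120)
E
```

```text
t: 44.45
tcp_pos: [550.0, -253.3, 105.4]
tool_rot: [0.71, 0.704, -0.0, -0.0]
contact_force: [-0.3, 1.2, 0.1]
finger_gap: 0.677
t: 44.95
tcp_pos: [551.3, -205.9, 219.0]
tool_rot: [0.711, 0.703, 0.001, 0.003]
contact_force: [0.8, 0.6, 0.3]
finger_gap: 0.682
t: 45.45
tcp_pos: [436.6, -70.5, 225.0]
tool_rot: [0.709, 0.706, 0.0, -0.002]
contact_force: [1.1, -0.6, 0.4]
finger_gap: 0.68
[339, 144, 15, 63, 487] [345.3 174.2] [ 601.3 -143.4  120. ]
[360, 240, 120, 28, 1884] [419.3 251.9] [ 574.8 -117.9  120. ]
[386, 362, 12, 19, 151] [391.3 369.1] [ 564.6 -256.7  120. ]
[383, 377, 11, 24, 149] [387.7 388.3] [ 563.8 -283.7  120. ]
```

View pics/t32.png

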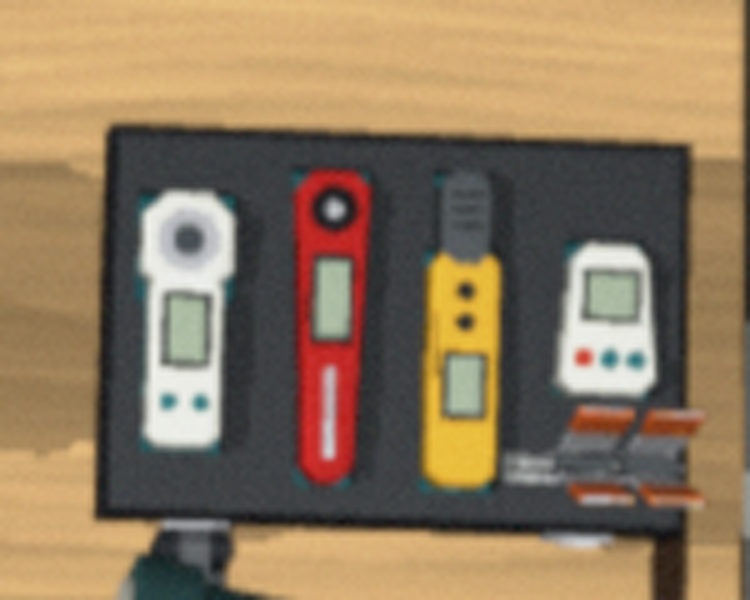

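View pics/side32.png

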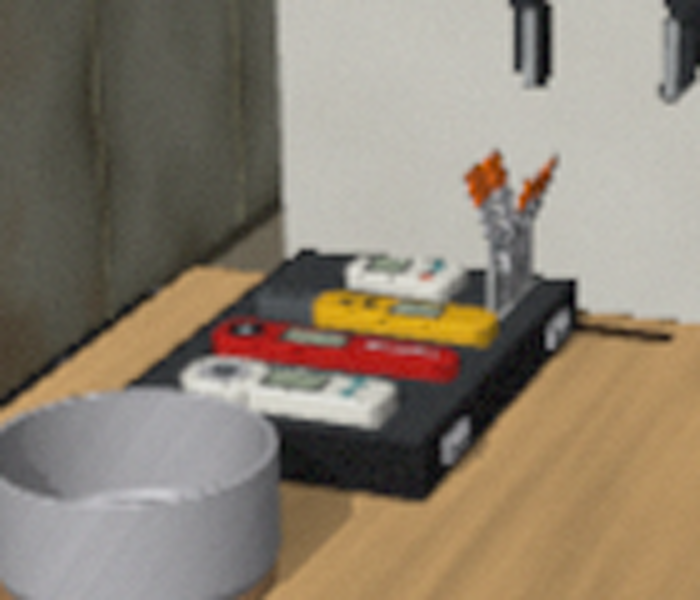

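View pics/w32.png

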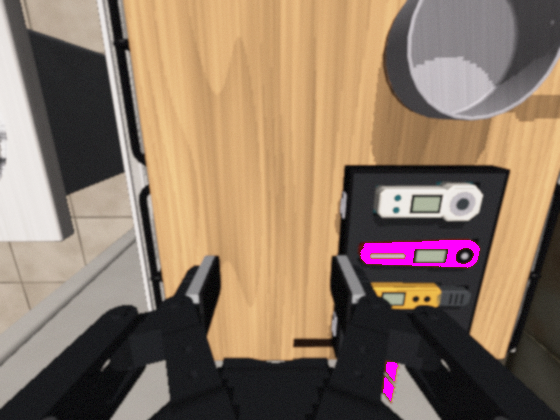

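```bash
python3 - <<'E'
from h import *
p=vision.read_camera("top")
print("clipa top/bottom tails",unproj(p,[[400.1,193.8],[399.6,208.3]],124).round(1))
print("clipb",unproj(p,[[413.9,193.8],[413.7,208.6]],124).round(1))
for nm in SEAT:
    r=spotter.cut_out(p,nm)
    if r:
        f=fit(p,nm,r[0]["pixels"],36,a0=CA); print(nm,round(r[0]["conf"],2),np.round(f,3),SEAT[nm])
print("pan/case check",[ (n,[(round(q["conf"],2),q["bbox"]) for q in spotter.cut_out(p,n)[:2]]) for n in ("sugar_carton","glass","case")])
E
```

```text
clipa top/bottom tails [[ 563.  -256.5  124. ]
 [ 533.  -255.7  124. ]]
clipb [[ 563.8 -284.9  124. ]
 [ 533.2 -284.7  124. ]]
refractometer 0.94 [ 6.1116e+02 -8.9317e+01  0.0000e+00  9.7000e-02] (611.1, -89.4)
thermometer 0.87 [ 6.09245e+02 -1.53711e+02 -2.00000e-02  9.90000e-02] (610.4, -153.3)
ph_pen 0.81 [ 6.11258e+02 -2.12658e+02 -7.00000e-03  9.70000e-02] (610.0, -212.1)
timer 0.56 [ 6.17487e+02 -2.77177e+02 -2.30000e-02  1.64000e-01] (616.6, -276.3)
pan/case check [('sugar_carton', [(0.77, [108.1, 144.0, 65.5, 41.8])]), ('glass', [(0.68, [125.5, 195.6, 39.8, 32.6])]), ('case', [(0.83, [296.5, 134.8, 122.6, 86.8])])]
```

View pics/t32f.png

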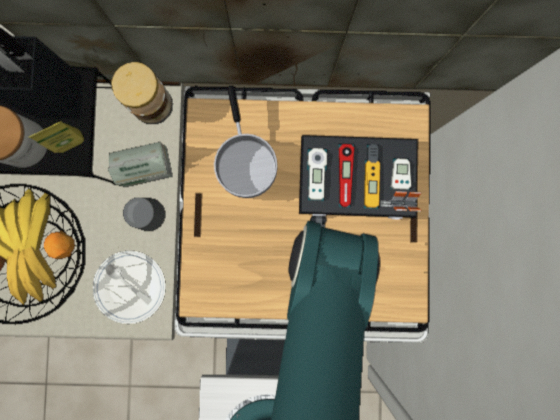

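```bash
python3 -m jog '[{"delta_pos":[0,0,0],"delta_rot":[0,0,0]},{"delta_pos":[0,0,0],"delta_rot":[0,0,0]},{"delta_pos":[0,0,0],"delta_rot":[0,0,0]}]'; python3 -c "
from bench import bot; print(bot.sign_off())"
```

```text
t: 46.3
tcp_pos: [440.2, -73.3, 225.5]
tool_rot: [0.71, 0.704, -0.0, 0.0]
contact_force: [0.1, 0.0, -0.3]
finger_gap: 0.683
the job is handed in; nothing more can be done
None
```

I pressed all four instruments home in their own cutouts, the right way round, and moved both pot clips onto the dock plate side by side. I handed the job in at about 46 s; no verdict was reported.

**Instruments:** I touched the top of each one with shut fingers after pressing. The tops read 57.8–57.9 mm for the thermometer, pH pen and timer, where 58 is fully home, and 59.9 mm for the refractometer, where 60 is fully home. The last top-camera fits put all four within about 1.3 mm and 0.02 rad of my own estimates of their seats.

**Clips:** Each bridge met the plate's top edge at the expected height of about 76 mm. Sideways they sit about 12 and 17 mm either side of the plate's middle as I estimated it, against a limit of 28 mm. The last pictures show both clips upright, with the gripper clear of everything. I did not measure the bridge heights separately after letting go.

**Carton and glass:** In the last top picture they stand where they were at the start. The arm never worked near them.

**Checks that failed or disagreed:**
- A few network masks or fits failed because the arm was in the way or the part went unseen. I repeated them or judged them from the picture.
- My first cutout fit was off by about 1–2 mm because the black cutout walls were not modelled. I corrected it before placing anything.
- The wrist and top cameras differed by up to about 2 mm in y on the cutouts far from the wrist camera.

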